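# Mount a taper-shank pick-up head in the setting station

## Robot

A 6-joint arm with a two-finger parallel gripper is mounted at the origin on the work surface. World frame = base frame: x ahead of the robot, y to its left, z up, the work surface at z = 0. Lengths are in mm, angles in rad, forces in N, time in s.
With the tool pointing down it reaches from about 350 to 775 mm from the base axis. Payload 7.3 kg.
Tool frame: the origin (TCP) lies on the mounting face of the last link; the fingertips stand 178 mm ahead of it and the grasp point (between the pads) lies 159 mm ahead of it (bot.grip_point_offset is the distance from the TCP to the grasp point, in mm); x points along the fingers, y is the direction in which the jaws open and shut, and the axes are right-handed (so a half turn about x gives the same grasp; the last joint's range is limited). The gripper opens to 92 mm and grips with 3 to 60 N. Pads are 19 mm wide; open, the fingers measure 130 mm over their backs; the gripper's body (75 mm by 190 mm) begins 47 mm behind the grasp point.
Start: joints at [-1.322, 0.342, 1.524, -0, 1.275, -0.146], TCP at [201.947, -484.608, 404.741] pointing down, gripper open.
Joint ranges: [-2.53, 2.53], [-0.77, 2.02], [0.04, 2.7], [-1, 4.14], [0.28, 2.66], [-3.11, 3.11]. Speed limits (rad/s): [2.57, 2.57, 3.14, 3.14, 3.14, 3.14].

## Interface

Orientations are given as [roll, pitch, yaw] about the fixed x, y, z axes, in that order (R = Rz(yaw) Ry(pitch) Rx(roll)).
In Python, from plant import bot gives the robot as it stands.
- The arm moves only by the tool arm_command, never from a script. Its argument "moves" is a list of rows, each a list of 5 numbers: the shift along the tool's x, y, z in cm, then the turn about the tool's x in degrees, then the opening, from 0 (shut) to 1 (fully open). A call has 1 to 10 rows; each row is the pose to reach, as a shift and turn from the pose measured when the call began, along the tool's axes at that moment; what a row does not reach only later rows make up. A row lasts 1/10 s, in which the tool goes at most 50 mm and 8.59 degrees, less where a joint would pass 70% of its speed; a pose out of reach is approached as far as the arm can. A call with a gripper value outside its range is refused whole. The fingers move at their own pace and stop on an object; the grip force is fixed at half the most. Time passes only in rows, so rows that repeat a pose let the fingers close. It gives the time, the measured TCP pose, the force and the opening at its end, in the units of the state.
- bot.get_obs(): the state, without advancing time (a new reading comes with each control period).
- bot.capture(name): name is "side" or "top" or "wrist"; returns a dict with "frame" (480x640x3 uint8, blue, green, red), "K" (3x3 intrinsics, pixels), "origin" and "orientation" of the camera in the world; the wrist camera has in their place "T_tool_cam" (4x4, takes a point from camera to tool coordinates, whose origin is the TCP and whose axes are the tool frame's). Camera axes: x right, y down, z forward; pixel columns grow to the right and rows downward; lengths in mm; the calibration is good to about 2 mm. A picture is of the moment at which its call begins: read the wrist's pose just before it. There is no depth.
- bot.close_job(): hands the job in, once; it reports no verdict.
The state is a dict: "time": time; "joint_positions": joint angles; "dq": joint speeds; "tau": joint torques, N m; "tool_pos": TCP position; "tcp_rot": TCP orientation; "contact_force": force on the tool from outside, world axes, zero at the start; "moment": the same for the moment, N m; "grip_width": finger opening in mm.
Only numpy, scipy, OpenCV 4.12 (cv2) and the standard library are available. Lean on these libraries where they do the work, as an engineer would, in place of code of your own. Each camera call takes 0.05 s, during which the arm holds its last target.

## Task

Take the blue-collared pick-up head out of its slanting parking cup and stand it upright in the tapered socket of the white setting station: lower it in and keep hold of it until its collar sits fully home on the socket face, do not drop it in. Then turn the orange keeper handle clockwise (seen from above) all the way, so that its steel plate swings over the blue collar, and after that turn the green selector handle, which this has freed, clockwise all the way to its stop as well. Leave the yellow-collared head, the tray of parts and the blue bin where they are.

Things in the scene. Friction and masses are not known exactly. Their poses are not given: they have to be found in the camera images.
- head_mid (a point): Blue-collared pick-up head, 137 mm long; this point is on its axis (+z), half-way (68.5 mm from each end). Along +z from the tip: steel taper 60 mm long, radius 12 growing to 26 mm; blue collar, radius 32, 12 mm thick; square aluminium body with black end, 32 x 32 mm with flats facing its x and y, 65 mm long: grip here. Home in the socket: +z up, this point 8.5 mm above the socket point.
- head: The same blue-collared head, 0.27 to 0.53 kg, balancing about 83 mm from the tip; origin at the taper's tip, +z along its axis towards the working end. At the start it sits loosely, taper down, in cup_a, its +z leaning 40 degrees from vertical, roughly towards the robot, its y level. It comes out by pulling it 60 mm along its +z.
- spare_mid (a point): The other pick-up head, the same shape and size but with a yellow collar; same kind of point and axes. It sits in the other parking cup and must stay there.
- cup_a: Black slanting parking cup that holds the blue-collared head, fixed to the table; foot plate 130 x 90 mm, origin at the middle of its underside. A tube of outer radius 36 mm; its mouth's centre is 20 mm towards the cup's own -x from the origin and 88 mm up, facing up and leaning 40 degrees from vertical towards its -x.
- cup_b: The same kind of parking cup, holding the yellow-collared head.
- socket (a point): Centre of the flat steel socket face on the setting station, 90 mm above the table; z up, x and y along the station's. The bore below it (radius 26.6 mm at the face, 12.6 mm at 60 mm depth) matches the head's taper with about 0.5 mm play; the collar comes to rest on this face.
- station: White setting station, a box 190 mm (its x) by 240 mm (its y), deck 85 mm high, fixed to the table; origin at the middle of its underside. In its axes the socket is at x -40, y 60 mm, the orange keeper's turning axis at x 50, y 0, the green selector's at x -40, y -65.
- keeper_grip (a point): Middle of the orange keeper handle, on its vertical turning axis, 147.5 mm above the table. A bar 60 mm long, 16 mm wide, 25 mm high (135 to 160 mm above the table); grip it across its width. Below it is a steel keeper plate, a sector of radius 79 mm and 55 degrees, 106 to 116 mm above the table, one edge of which runs under the bar.
- keeper (a joint): Turn of the keeper in rad, growing clockwise from above: near 0 released (plate blocks the selector's yellow stop bar), 1.2 at its stop, set, plate over the collar. At value q the bar and the plate's edge point (3.767 - q) rad anticlockwise from the station's x. Stays where left; friction 0.12 Nm. With the head not fully down the plate runs into it.
- selector_grip (a point): Middle of the green selector handle, on its vertical turning axis, 147.5 mm above the table. A bar 60 mm long, 16 mm wide, 25 mm high (135 to 160 mm above the table); grip it across its width. Below it a yellow stop bar reaches 82 mm from the axis, 12 mm wide, 106 to 116 mm above the table.
- selector (a joint): Turn of the selector in rad, growing clockwise from above: near 0 off, 1.2 at its stop, on. At value q the green bar lies (0.6 - q) rad anticlockwise from the station's x. Its yellow stop bar runs against the keeper plate's round edge after about 0.1 rad until the keeper is set. Stays where left; friction 0.1 Nm.
- tray: Clear tray of black moulded parts, 146 x 260 x 20 mm, 0.7 kg, origin at the middle of its underside. Bystander.
- bin: Blue open bin, 150 x 110 x 60 mm, 0.6 kg, origin at the middle of its underside. Bystander.
There are look-alikes about, which are no part of the job. Leave any turquoise look-alike of the head alone.

How it is judged:
By the outcome, as a careful person would: the job done as asked, in the order asked, and still so for the second after the job is handed in, with the robot touching nothing.
It also fails if it takes over 67 s, if anything falls off the work surface, if the arm or the gripper's body presses on something with over 40 N, if the wrist force passes 120 N, or if a joint passes its speed limit or range.

## Working session

There is one attempt and no reset: what is moved stays moved. The work goes in short steps, Python scripts to look and compute and a tool call to move; the robot and the scene stay as the last step left them, time stands still between calls to the robot, and variables do not carry over. Pictures are saved under pics/ and viewed, and the job is handed in when it is done.

Besides the shell and the picture viewer there is one more tool, called after "Emit:" as name([rows], argument=value, ...), one row to a line, values as JSON. arm_command: Moves the arm, as the interface text tells. Its arguments: {"type":"object","properties":{"moves":{"type":"array"}},"required":["moves"]}

```bash
ls; mkdir -p pics
python3 - <<'E'
from plant import bot
import cv2
o=bot.get_obs(); print(o)
for n in("side","top","wrist"):
    c=bot.capture(n); cv2.imwrite(f"pics/{n}0.png",c["frame"])
    print(n,{k:v for k,v in c.items() if k!="frame"})
E
```

```text
pics
{'time': 0.0, 'joint_positions': array([-1.32201408e+00,  3.42731201e-01,  1.52503691e+00, -2.05698156e-05,
        1.27541058e+00, -1.46005756e-01]), 'dq': array([ 0.00043341,  0.0007823 , -0.00171521, -0.00036567, -0.00239559,
       -0.00031418]), 'tau': array([-2.56800176e-04, -4.31243527e+01, -2.44215167e+01,  7.18415016e-02,
        5.61663124e-02, -1.28603292e-04]), 'tool_pos': array([ 201.90148397, -484.47086787,  404.033408  ]), 'tcp_rot': array([-1.70440108,  1.56921017,  1.83198558]), 'contact_force': array([ 0.63150601, -0.0697443 ,  0.32289513]), 'moment': array([ 0.01164192, -0.04901585,  0.0309947 ]), 'grip_width': 91.76665066670223}
side {'K': array([[506.81630757,   0.        , 330.08110328],
       [  0.        , 506.81630757, 242.07200881],
       [  0.        ,   0.        ,   1.        ]]), 'origin': array([ 218.87268181, 1031.87998177, 1116.01256691]), 'orientation': array([-2.3234774 ,  0.01698579, -2.7470918 ])}
top {'K': array([[568.0717537 ,   0.        , 308.83609573],
       [  0.        , 568.0717537 , 244.67994709],
       [  0.        ,   0.        ,   1.        ]]), 'origin': array([ 425.45931939,   32.30418135, 1528.13335895]), 'orientation': array([-3.00010844, -0.00453852, -1.57555937])}
wrist {'K': array([[379.96521229,   0.        , 320.71335888],
       [  0.        , 379.96521229, 238.91591357],
       [  0.        ,   0.        ,   1.        ]]), 'T_tool_cam': array([[-3.66308128e-04, -2.80945238e-01,  9.59723731e-01,
         2.06719359e+01],
       [ 9.99999908e-01,  1.09492978e-04,  4.13733257e-04,
         2.77914863e-01],
       [-2.21319398e-04,  9.59723794e-01,  2.80945172e-01,
        -7.46815247e+01],
       [ 0.00000000e+00,  0.00000000e+00,  0.00000000e+00,
         1.00000000e+00]])}
```

View pics/side0.png

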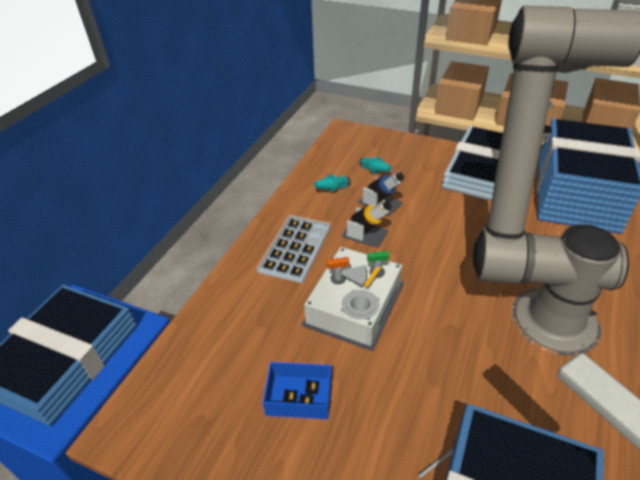

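View pics/top0.png

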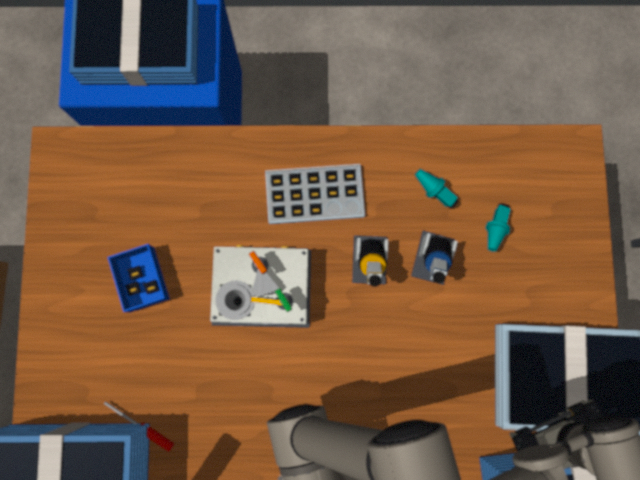

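View pics/wrist0.png

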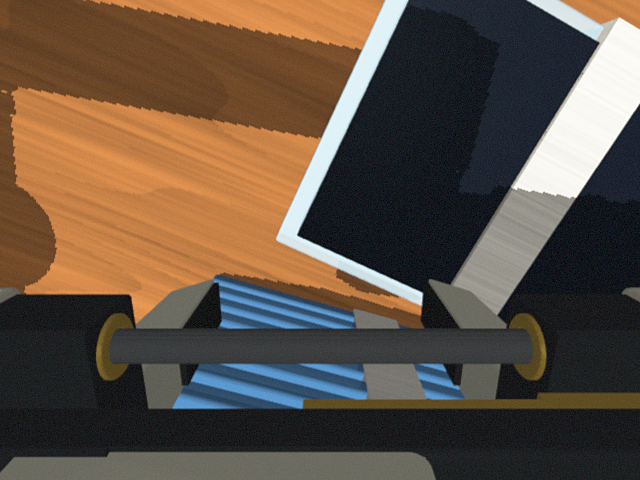

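The tool can only yaw about its vertical axis, so the 40° lean has to come out by pivoting the head in the jaws. I'll measure first, using enlarged crops.

```bash
cat > h.py <<'E'
import numpy as np, cv2
from scipy.spatial.transform import Rotation as R
from scipy.optimize import least_squares
def Rm(rpy): return R.from_euler('xyz',rpy).as_matrix()
def campose(c,o=None):
    if 'T_tool_cam' in c:
        T=c['T_tool_cam']; Rt=Rm(o['tcp_rot']); return Rt@T[:3,:3], Rt@T[:3,3]+o['tool_pos']
    return Rm(c['orientation']), np.array(c['origin'])
def proj(c,P,o=None):
    Rc,t=campose(c,o); q=(np.atleast_2d(P)-t)@Rc; q=q@c['K'].T; return q[:,:2]/q[:,2:]
def onz(c,uv,z,o=None):
    Rc,t=campose(c,o); d=Rc@np.linalg.solve(c['K'],[uv[0],uv[1],1]); return t+d*(z-t[2])/d[2]
def tri(views):  # list of (c,uv,o)
    A=np.zeros((3,3));b=np.zeros(3)
    for c,uv,o in views:
        Rc,t=campose(c,o); d=Rc@np.linalg.solve(c['K'],[uv[0],uv[1],1]); d/=np.linalg.norm(d)
        M=np.eye(3)-np.outer(d,d);A+=M;b+=M@t
    return np.linalg.solve(A,b)
def crop(im,x0,y0,x1,y1,s,name):
    cv2.imwrite(name,cv2.resize(im[y0:y1,x0:x1],None,fx=s,fy=s,interpolation=cv2.INTER_CUBIC))
E
python3 - <<'E'
import cv2
from h import *
a=cv2.imread('pics/top0.png');crop(a,200,220,330,340,6,'pics/top0_st.png');crop(a,340,220,470,300,6,'pics/top0_cup.png')
a=cv2.imread('pics/side0.png');crop(a,290,160,420,260,6,'pics/side0_cup.png');crop(a,295,235,415,350,5,'pics/side0_st.png')
E
```

```text
(no output)
```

View pics/top0_st.png

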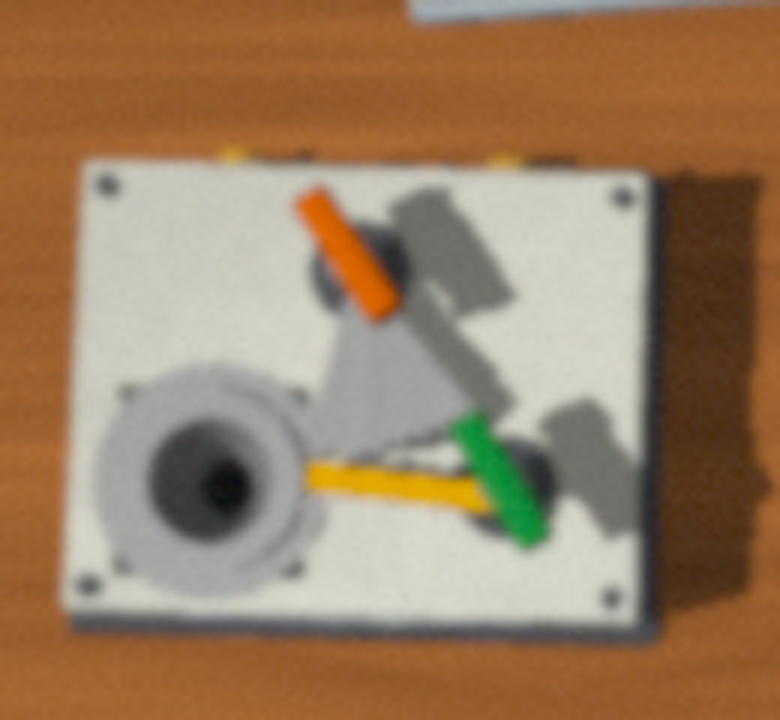

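View pics/top0_cup.png

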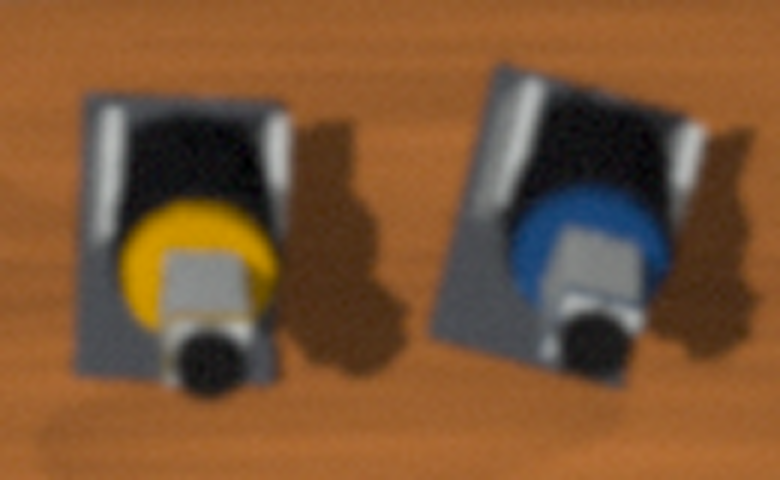

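View pics/side0_cup.png

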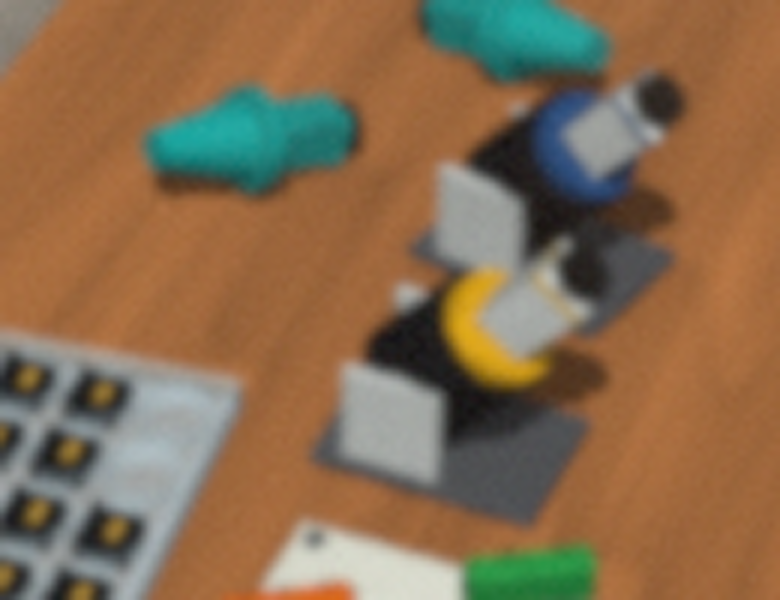

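View pics/side0_st.png

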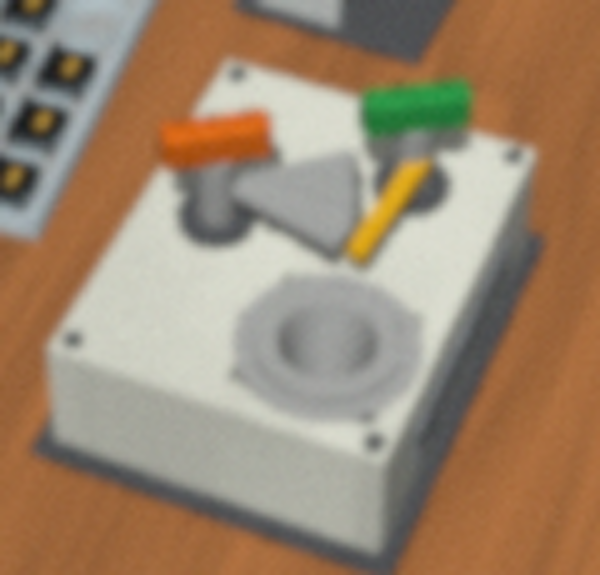

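```bash
cat > fit.py <<'E'
from plant import bot
from h import *
T=bot.capture('top');S=bot.capture('side')
t=lambda x,y,ox,oy,s=6:(np.array([x,y])+.5)/s-.5+[ox,oy]
def W(p,P):
    x,y,a=p;c,s=np.cos(a),np.sin(a);P=np.array(P,float);return np.c_[x+c*P[:,0]-s*P[:,1],y+s*P[:,0]+c*P[:,1],P[:,2]]
def fit(obs,x0):
    f=lambda p:np.concatenate([(proj(c,W(p,[P]))[0]-uv) for c,P,uv in obs])
    r=least_squares(f,x0);print(r.x,np.round(r.fun.reshape(-1,2),2).tolist());return r.x
st=[(T,(95,120,85),t(85,160,200,220)),(T,(95,-120,85),t(655,172,200,220)),(T,(-95,-120,85),t(640,627,200,220)),(T,(-95,120,85),t(63,610,200,220)),
(S,(95,-120,85),t(535,153,295,235,5)),(S,(95,120,85),t(228,60,295,235,5))]
# side corners: identify by projection instead
p=fit(st[:4],[500,100,0])
for P in [(95,120,85),(95,-120,85),(-95,-120,85),(-95,120,85),(-40,60,90),(50,0,160),(-40,-65,160)]:
    print(P,W(p,[P])[0].round(1),'top',proj(T,W(p,[P]))[0].round(1),'sidecrop',((proj(S,W(p,[P]))[0]-[295,235])*5).round(0))
s,c=np.sin(np.radians(40)),np.cos(np.radians(40))
ax=lambda d:(-20-d*s,0,88+d*c)
cu=[(T,(65,45,4),t(500,65,340,220)),(T,(-65,45,4),t(432,338,340,220)),(T,(-65,-45,4),t(625,385,340,220)),(T,ax(77),t(595,343,340,220))]
q=fit(cu,[500,-200,-.2])
for d in (0,12,48,77): print(d,W(q,[ax(d)])[0].round(1),((proj(S,W(q,[ax(d)]))[0]-[290,160])*6).round(0),((proj(T,W(q,[ax(d)]))[0]-[340,220])*6).round(0))
E
python3 fit.py
```

```text
[ 5.29031256e+02  1.49991623e+02 -3.11511314e-02] [[0.6, 0.07], [-0.8, 0.58], [-0.31, -0.45], [0.5, -0.16]]
(95, 120, 85) [627.7 267.   85. ] top [214.3 246.3] sidecrop [ 50. 345.]
(95, -120, 85) [620.2  27.1  85. ] top [308.  248.8] sidecrop [232.  57.]
(-95, -120, 85) [430.3  33.   85. ] top [305.9 323.6] sidecrop [540. 149.]
(-95, 120, 85) [437.8 272.9  85. ] top [210.6 321.1] sidecrop [388. 462.]
(-40, 60, 90) [490.9 211.2  90. ] top [235.2 299.7] sidecrop [331. 337.]
(50, 0, 160) [579.  148.4 160. ] top [258.  261.8] sidecrop [219. 121.]
(-40, -65, 160) [487.   86.3 160. ] top [283.6 299.8] sidecrop [421.  89.]
[ 6.07898844e+02 -3.11545664e+02 -2.71424245e-01] [[-0.31, -0.77], [-0.38, -0.32], [-0.03, 0.66], [0.65, 0.37]]
0 [ 588.6 -306.2   88. ] [580. 147.] [591. 242.]
12 [ 581.2 -304.1   97.2] [592. 139.] [592. 257.]
48 [ 558.9 -297.9  124.8] [631. 114.] [594. 304.]
77 [ 540.9 -292.9  147. ] [663.  92.] [596. 343.]
```

```bash
cat >> h.py <<'E'
def plan(bot,gp,ydir):
    """gp: desired grasp point world; ydir: world angle of tool y (mod pi)."""
    o=bot.get_obs(); Rt=Rm(o['tcp_rot']); g=o['tool_pos']+159*Rt[:,0]
    d=Rt.T@(np.array(gp)-g)/10
    ang=np.arctan2(Rt[1,1],Rt[0,1]); dy=(ydir-ang+np.pi/2)%np.pi-np.pi/2  # ccw from above
    turn=-np.degrees(dy)*np.sign(-Rt[2,0])
    print('t',round(o['time'],2),'grip pt',g.round(1),'tool x',Rt[:,0].round(3),'yang',round(ang,4),'F',o['contact_force'].round(1),'M',o['moment'].round(2),'w',round(o['grip_width'],1),'q',o['joint_positions'].round(2))
    print('shift cm',d.round(2),'turn deg (down tool)',round(turn,2)); return o
E
python3 - <<'E'
from plant import bot
from h import *
plan(bot,[559,-298,230],-.271+np.pi/2)
E
```

```text
t 0.25 grip pt [ 201.9 -484.5  245.4] tool x [-0.     0.001 -1.   ] yang -1.176 F [-0.2 -0.5 -0.1] M [0.01 0.03 0.02] w 91.9 q [-1.32  0.34  1.52 -0.    1.28 -0.15]
shift cm [  1.55  -3.48 -40.13] turn deg (down tool) 38.15
```

Emit:
arm_command([
  [0,-0.4,-4,4,1],
  [0,-0.8,-8.5,8,1],
  [0.3,-1.3,-13,13,1],
  [0.5,-1.7,-17.5,18,1],
  [0.8,-2,-22,23,1],
  [1,-2.4,-27,27,1],
  [1.2,-2.8,-32,31,1],
  [1.4,-3.2,-37,35,1],
  [1.5,-3.5,-40,38,1],
  [1.5,-3.5,-40.1,38.1,1],
])

```text
time: 1.25
tool_pos: [561.5, -295.3, 388.4]
tcp_rot: [-1.224, 1.569, 1.651]
contact_force: [0.6, -0.4, -0.7]
grip_width: 91.7
```

Run:
```python
from plant import bot
from h import *
o=plan(bot,[559,-298,230],-.271+np.pi/2)
c=bot.capture('wrist');cv2.imwrite('pics/w1.png',c['frame'])
```

```text
t 1.25 grip pt [ 561.5 -295.   229.4] tool x [-0.     0.002 -1.   ] yang -1.8375 F [ 0.6 -0.4 -0.7] M [0.   0.01 0.03] w 91.7 q [-0.61  0.56  1.22  0.    1.36  1.23]
shift cm [-0.06  0.35  0.16] turn deg (down tool) 0.25
```

View pics/w1.png

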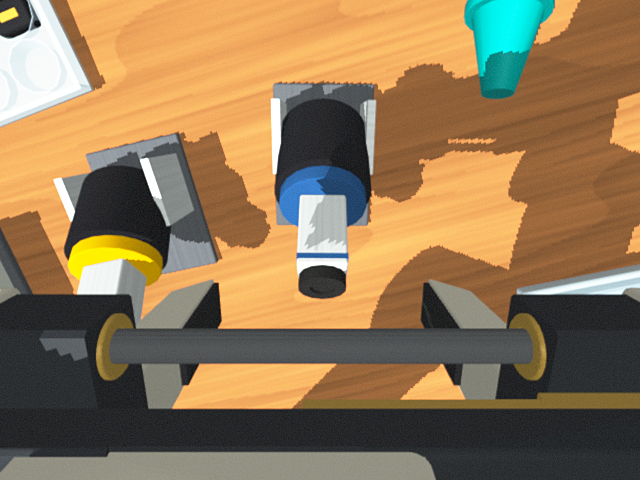

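Run:
```python
from h import *
a=cv2.imread('pics/w1.png');crop(a,255,70,395,310,3.2,'pics/w1c.png')
```

```text
(no output)
```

View pics/w1c.png

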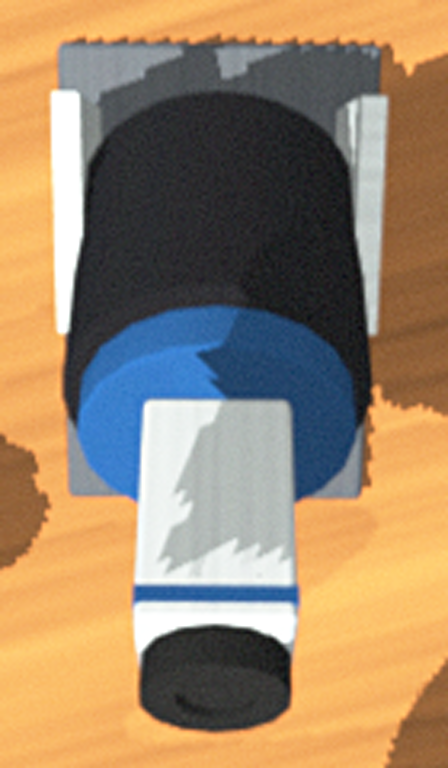

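```bash
cat > fit2.py <<'E'
from plant import bot
from h import *
exec(open('fit.py').read().split('st=[')[0].replace('from plant import bot',''))
c=bot.capture('wrist'); o=bot.get_obs()
import functools
s40,c40=np.sin(np.radians(40)),np.cos(np.radians(40))
ax=lambda d,n=0,y=0:np.array((-20-d*s40+n*c40,y,88+d*c40+n*s40))
t=lambda x,y:(np.array([x,y])+.5)/3.2-.5+[255,70]
wob=[((65,45,4),t(60,45)),((65,-45,4),t(380,45)),(ax(12,16,16),t(145,402)),(ax(12,16,-16),t(292,402)),(ax(77),t(216,692))]
f=lambda p:np.concatenate([proj(c,W(p,[P]),o)[0]-uv for P,uv in wob])
r=least_squares(f,[608,-311,-.27]);print(r.x,r.fun.reshape(-1,2).round(1).tolist())
for d in(8.5,48,77):print(d,W(r.x,[ax(d)])[0].round(1))
E
python3 fit2.py
```

```text
[ 6.02197764e+02 -3.13688750e+02 -2.78377053e-01] [[-0.5, 0.4], [0.2, 1.2], [-0.2, -2.2], [0.2, -1.8], [0.3, 2.7]]
8.5 [ 577.7 -306.7   94.5]
48 [ 553.3 -299.7  124.8]
77 [ 535.4 -294.6  147. ]
```

Run:
```python
from plant import bot
from h import *
plan(bot,[555.5,-299,125],-.276+np.pi/2)
```

```text
t 1.45 grip pt [ 557.7 -298.6  230.4] tool x [-0.001  0.001 -1.   ] yang -1.8413 F [-0.3  0.2  0.5] M [0.03 0.   0.02] w 91.7 q [-0.61  0.55  1.22 -0.    1.36  1.23]
shift cm [10.54  0.1   0.19] turn deg (down tool) 0.32
```

Emit:
arm_command([
  [2.5,0.1,0.2,0.3,1],
  [5,0.1,0.2,0.3,1],
  [7.5,0.1,0.2,0.3,1],
  [9.5,0.1,0.2,0.3,1],
  [10.5,0.1,0.2,0.3,1],
  [10.5,0.1,0.2,0.3,1],
])

```text
time: 2.05
tool_pos: [554.5, -299.7, 283.4]
tcp_rot: [-0.307, 1.567, 2.558]
contact_force: [-0.3, -0.2, -0.3]
grip_width: 92.0
```

Run:
```python
from plant import bot
from h import *
o=plan(bot,[555.5,-299,125],-.276+np.pi/2)
c=bot.capture('wrist');cv2.imwrite('pics/w2.png',c['frame'])
c=bot.capture('side');crop(c['frame'],290,130,450,250,5,'pics/s2.png')
```

```text
t 2.05 grip pt [ 554.  -299.4  124.4] tool x [-0.003  0.002 -1.   ] yang -1.8479 F [-0.3 -0.2 -0.3] M [0.04 0.04 0.01] w 92.0 q [-0.62  0.64  1.37 -0.    1.13  1.23]
shift cm [-0.06 -0.08 -0.13] turn deg (down tool) -0.06
```

View pics/w2.png

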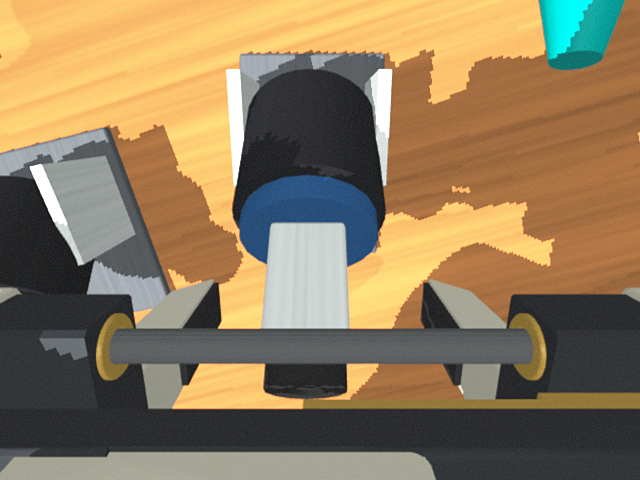

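View pics/s2.png

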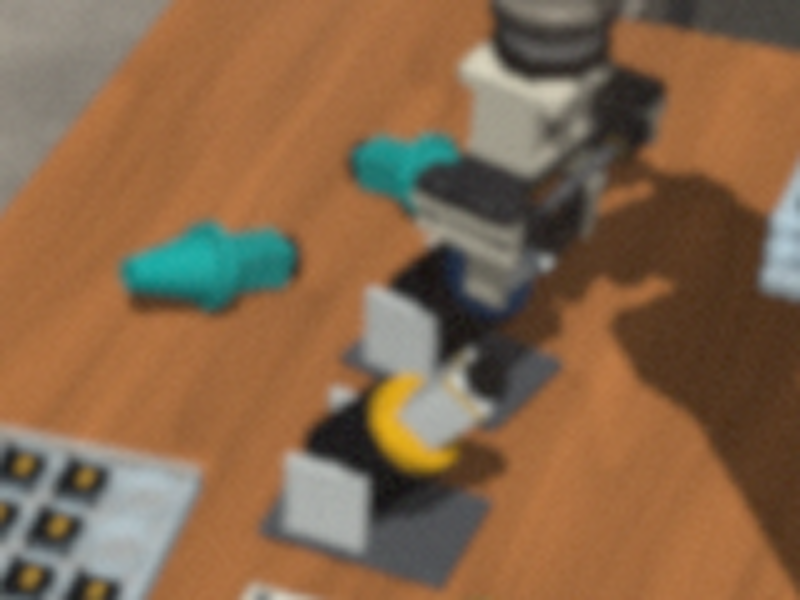

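The head sits about 5 mm to the left of the jaw centre. The w1 fit used a pose read after that picture was taken, and the top-view fit had it right. I'll centre, then close.

Emit:
arm_command([
  [-0.1,-0.5,-0.2,0,1],
  [-0.1,-0.5,-0.2,0,1],
  [-0.1,-0.5,-0.2,0,1],
])

```text
time: 2.45
tool_pos: [558.9, -295.3, 287.4]
tcp_rot: [2.753, 1.569, -0.665]
contact_force: [-0.1, 0.3, 0.9]
grip_width: 91.8
```

Run:
```python
from plant import bot
from h import *
o=plan(bot,[558,-297,125],-.272+np.pi/2)
c=bot.capture('wrist');cv2.imwrite('pics/w3.png',c['frame'])
```

```text
t 2.45 grip pt [ 559.1 -295.5  128.4] tool x [ 0.002 -0.001 -1.   ] yang -1.8467 F [-0.1  0.3  0.9] M [0.11 0.06 0.04] w 91.8 q [-0.61  0.64  1.36 -0.    1.14  1.24]
shift cm [0.34 0.18 0.07] turn deg (down tool) -0.23
```

View pics/w3.png

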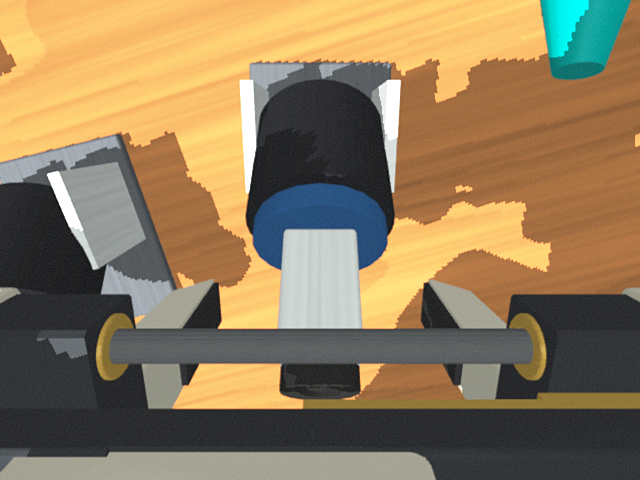

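Emit:
arm_command([
  [0.2,0,0,0,1],
  [0.2,0,0,0,0.5],
  [0.2,0,0,0,0],
  [0.2,0,0,0,0],
  [0.2,0,0,0,0],
  [0.2,0,0,0,0],
  [0.2,0,0,0,0],
  [0.2,0,0,0,0],
  [0.2,0,0,0,0],
])

```text
time: 3.4
tool_pos: [558.8, -295.3, 285.1]
tcp_rot: [2.768, 1.569, -0.65]
contact_force: [0.6, 3.7, -0.3]
grip_width: 32.7
```

Run:
```python
from plant import bot
from h import *
o=plan(bot,[558,-297,125],-.272+np.pi/2)
c=bot.capture('wrist');cv2.imwrite('pics/w4.png',c['frame'])
```

```text
t 3.4 grip pt [ 559.  -295.4  126.1] tool x [ 0.001 -0.001 -1.   ] yang -1.8469 F [ 0.6  3.7 -0.3] M [ 0.37 -0.01  0.  ] w 32.7 q [-0.61  0.64  1.37 -0.    1.13  1.24]
shift cm [0.11 0.18 0.05] turn deg (down tool) -0.23
```

View pics/w4.png

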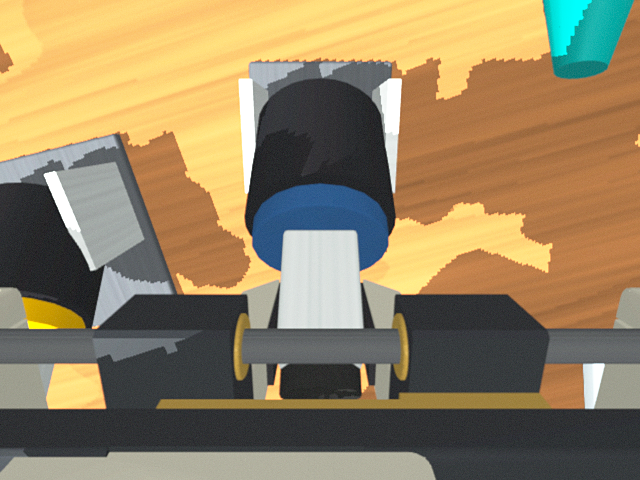

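Gripped. Next I'll pull it 35 mm along its axis. That leaves the tip in the cup, so I can bear it on the far lip to pivot the head upright in the jaws.

Emit:
arm_command([
  [-0.4,0,0.3,0,0],
  [-0.9,0,0.75,0,0],
  [-1.4,0,1.2,0,0],
  [-1.9,0,1.6,0,0],
  [-2.4,0,2.0,0,0],
  [-2.7,0,2.25,0,0],
  [-2.7,0,2.25,0,0],
])

```text
time: 4.15
tool_pos: [536.9, -289.1, 312.9]
tcp_rot: [2.781, 1.568, -0.637]
contact_force: [-0.5, 0.3, -2.8]
grip_width: 32.0
```

Run:
```python
from plant import bot
from h import *
o=plan(bot,[558,-297,125],-.272+np.pi/2)
c=bot.capture('wrist');cv2.imwrite('pics/w5.png',c['frame'])
c=bot.capture('side');crop(c['frame'],330,140,450,230,6,'pics/s5.png')
```

```text
t 4.15 grip pt [ 537.2 -289.4  153.9] tool x [ 0.002 -0.001 -1.   ] yang -1.847 F [-0.5  0.3 -2.8] M [ 0.03  0.07 -0.01] w 32.0 q [-0.62  0.58  1.41 -0.    1.16  1.23]
shift cm [ 2.89  0.16 -2.2 ] turn deg (down tool) -0.24
```

View pics/w5.png

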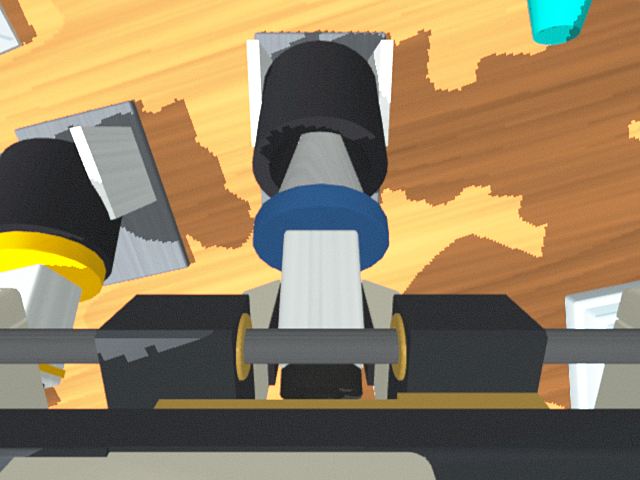

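View pics/s5.png

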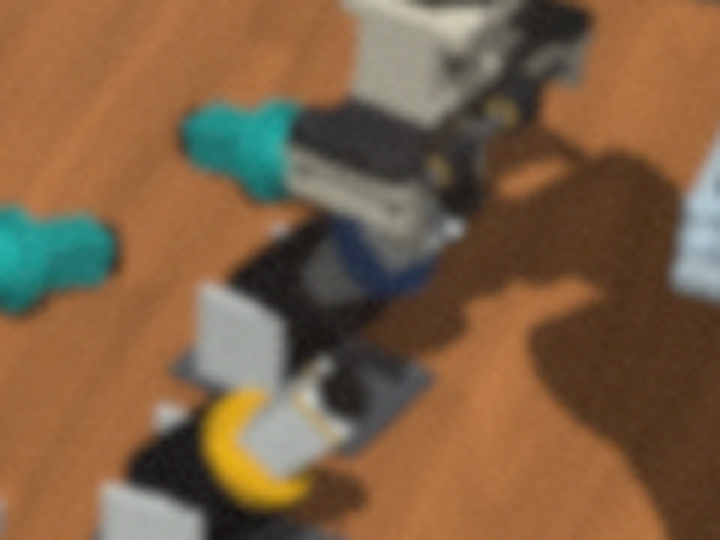

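Emit:
arm_command([
  [-0.3,0,-0.7,0,0],
  [-0.8,0,-1.2,0,0],
  [-1.4,0,-1.75,0,0],
  [-1.9,0,-2.3,0,0],
  [-2.3,0,-2.9,0,0],
  [-2.3,0,-2.9,0,0],
])

```text
time: 4.85
tool_pos: [565.5, -297.2, 335.7]
tcp_rot: [2.773, 1.569, -0.645]
contact_force: [-3.2, 1.7, -4.0]
grip_width: 31.9
```

Run:
```python
from plant import bot
from h import *
o=plan(bot,[558,-297,125],-.272+np.pi/2)
c=bot.capture('wrist');cv2.imwrite('pics/w6.png',c['frame'])
c=bot.capture('side');crop(c['frame'],330,140,450,230,6,'pics/s6.png')
```

```text
t 4.85 grip pt [ 565.8 -297.3  176.7] tool x [ 0.002 -0.001 -1.   ] yang -1.8467 F [-3.2  1.7 -4. ] M [0.34 0.85 0.01] w 31.9 q [-0.6   0.61  1.28 -0.    1.25  1.24]
shift cm [5.17 0.18 0.77] turn deg (down tool) -0.22
```

View pics/w6.png

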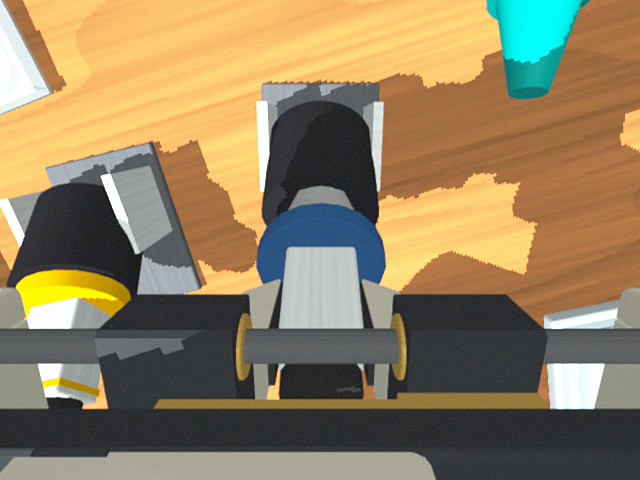

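View pics/s6.png

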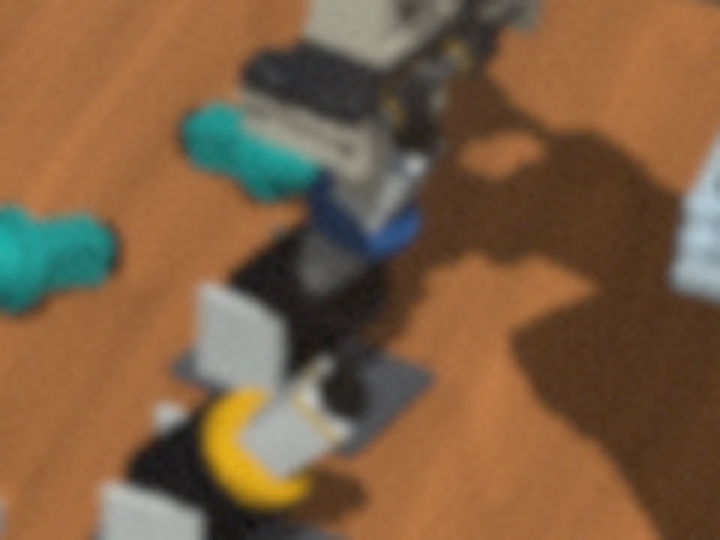

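Emit:
arm_command([
  [-0.35,0,-0.65,0,0],
  [-0.65,0,-1.3,0,0],
  [-0.9,0,-2.0,0,0],
  [-1.1,0,-2.7,0,0],
  [-1.1,0,-2.7,0,0],
  [-1.1,0,-2.7,0,0],
])

```text
time: 5.55
tool_pos: [591.2, -304.4, 346.8]
tcp_rot: [2.882, 1.567, -0.536]
contact_force: [-3.1, 1.5, -3.6]
grip_width: 31.9
```

Run:
```python
from plant import bot
from h import *
o=plan(bot,[558,-297,125],-.272+np.pi/2)
c=bot.capture('wrist');cv2.imwrite('pics/w7.png',c['frame'])
c=bot.capture('side');crop(c['frame'],330,140,450,230,6,'pics/s7.png')
```

```text
t 5.55 grip pt [ 591.6 -304.7  187.8] tool x [ 0.003 -0.002 -1.   ] yang -1.8468 F [-3.1  1.5 -3.6] M [0.39 0.89 0.  ] w 31.9 q [-0.59  0.65  1.18  0.    1.31  1.26]
shift cm [6.27 0.17 3.46] turn deg (down tool) -0.23
```

View pics/w7.png

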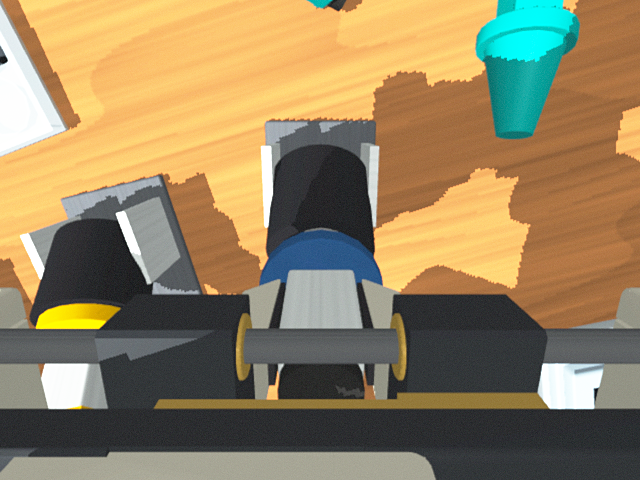

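View pics/s7.png

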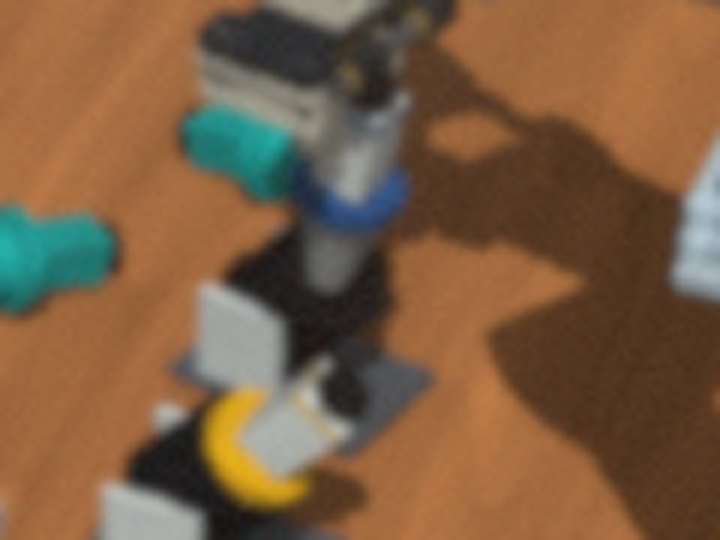

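```bash
cat > tilt.py <<'E'
from plant import bot
from h import *
c=bot.capture('wrist')
T=np.linalg.inv(c['T_tool_cam'])
def pr(P): q=c['K']@(T[:3,:3]@P+T[:3,3]); return q[:2]/q[2]
# tool frame: x down, z toward robot. head axis +z leaning th toward robot: a=(-cos,0,sin)
for s in(105,109,113):
  for th in(40,20,10,5,0,-5):
    a=np.array([-np.cos(np.radians(th)),0,np.sin(np.radians(th))]); n=np.array([-np.sin(np.radians(th)),0,-np.cos(np.radians(th))])
    g=np.array([159,0,0.])
    P=g-(s-72)*a+16*n; Q=g-(s-60)*a+32*n
    print(s,th,pr(P+[0,-16,0]).round(),pr(P+[0,16,0]).round(),'collar',pr(g-(s-72)*a+32*n).round(0))
E
python3 tilt.py
```

```text
105 40 [280. 232.] [356. 232.] collar [318. 208.]
105 20 [283. 241.] [354. 241.] collar [318. 211.]
105 10 [284. 248.] [353. 248.] collar [318. 216.]
105 5 [284. 252.] [352. 252.] collar [318. 220.]
105 0 [285. 257.] [352. 257.] collar [318. 224.]
105 -5 [285. 262.] [352. 262.] collar [318. 229.]
109 40 [280. 224.] [356. 224.] collar [318. 200.]
109 20 [283. 236.] [353. 236.] collar [318. 206.]
109 10 [285. 244.] [352. 244.] collar [318. 213.]
109 5 [285. 249.] [352. 249.] collar [318. 217.]
109 0 [286. 254.] [351. 254.] collar [318. 222.]
109 -5 [286. 260.] [351. 260.] collar [318. 228.]
113 40 [281. 216.] [355. 216.] collar [318. 192.]
113 20 [284. 231.] [353. 231.] collar [318. 201.]
113 10 [285. 240.] [352. 241.] collar [318. 210.]
113 5 [286. 246.] [351. 246.] collar [318. 215.]
113 0 [286. 252.] [351. 252.] collar [318. 220.]
113 -5 [287. 258.] [350. 258.] collar [319. 226.]
```

Run:
```python
from plant import bot
from h import *
S=bot.capture('side');o=bot.get_obs()
Rt=Rm(o['tcp_rot']);g=o['tool_pos']+159*Rt[:,0];hz=-Rt[:,2]
for s in(106,):
  for th in(15,10,5,0,-5,-10):
    r=np.radians(th);a=np.cos(r)*np.array([0,0,1])-np.sin(r)*hz
    p=[g+(k-s)*a for k in(25,60,72,105)]
    q=(proj(S,p)-[330,140])*6
    d=q[1]-q[0]; print(th,q.round(0).tolist(),'col/row slope',round((q[2]-q[0])[0]/(q[2]-q[0])[1],3))
c=bot.capture('wrist');crop(c['frame'],240,210,400,310,5,'pics/w8.png')
crop(S['frame'],365,145,415,195,12,'pics/s8.png')
```

```text
15 [[305.0, 223.0], [322.0, 179.0], [328.0, 163.0], [344.0, 120.0]] col/row slope -0.38
10 [[315.0, 230.0], [328.0, 183.0], [332.0, 166.0], [344.0, 120.0]] col/row slope -0.266
5 [[325.0, 236.0], [334.0, 186.0], [336.0, 169.0], [344.0, 120.0]] col/row slope -0.165
0 [[336.0, 241.0], [340.0, 189.0], [341.0, 171.0], [345.0, 120.0]] col/row slope -0.072
-5 [[347.0, 245.0], [346.0, 191.0], [346.0, 172.0], [345.0, 120.0]] col/row slope 0.015
-10 [[357.0, 248.0], [352.0, 193.0], [350.0, 174.0], [345.0, 120.0]] col/row slope 0.096
```

View pics/w8.png

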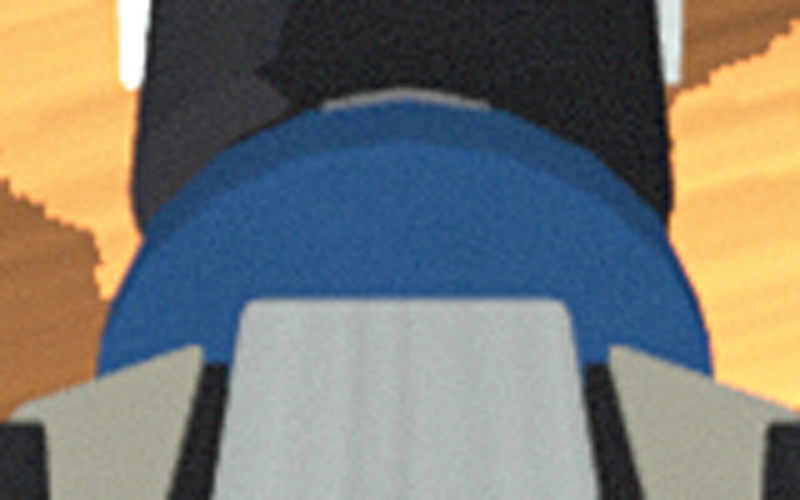

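View pics/s8.png

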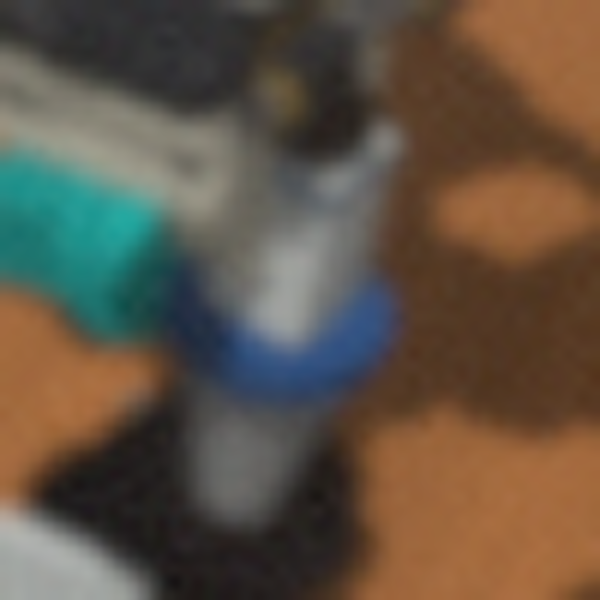

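```bash
cat > ls.py <<'E'
from plant import bot
from h import *
S=bot.capture('side');o=bot.get_obs();c=bot.capture('wrist')
Rt=Rm(o['tcp_rot']);g=o['tool_pos']+159*Rt[:,0];hz=-Rt[:,2];z=np.array([0,0,1.])
def model(p):
    th,s,off=p;r=np.radians(th);a=np.cos(r)*z-np.sin(r)*hz;n=np.cos(r)*hz+np.sin(r)*z
    A=lambda k,m=0:g+off*hz+(k-s)*a+m*n
    w=proj(c,[A(72,16),A(72,32),A(60,32)],o)[:,1]
    q=(proj(S,[A(66),A(58),A(34)])-[365,145])*12
    return w,q
w_obs=np.array([269.6,238.5,228.5])
def res(p):
    w,q=model(p); sl=(q[2]-q[1])[0]/(q[2]-q[1])[1]
    return np.r_[(w-w_obs)/1.,(q[0]-[283,325])/12/1., (sl+0.17)/.06]
r=least_squares(res,[0,108,0]);print(r.x.round(1),r.fun.round(2));print(model(r.x))
E
python3 ls.py
```

```text
[  6.5 109.8 -11. ] [-0.84  0.05  0.86 -0.39 -0.59 -0.49]
(array([268.76228392, 238.54889186, 229.36380441]), array([[278.37145202, 317.94284649],
       [273.84147423, 340.65409055],
       [260.4399195 , 407.84337816]]))
```

Fit: about 6.5° of lean left, with the axis about 10 mm nearer the robot than the pad centre. I'll push about 11 mm further.

Emit:
arm_command([
  [-0.05,0,-0.4,0,0],
  [-0.1,0,-0.8,0,0],
  [-0.1,0,-1.1,0,0],
  [-0.1,0,-1.1,0,0],
  [-0.1,0,-1.1,0,0],
])

```text
time: 6.4
tool_pos: [601.5, -307.4, 347.8]
tcp_rot: [2.694, 1.569, -0.723]
contact_force: [-4.7, 2.0, -1.9]
grip_width: 31.6
```

Run:
```python
from plant import bot
from h import *
o=plan(bot,[600,-307,188],-.272+np.pi/2)
c=bot.capture('wrist');crop(c['frame'],240,210,400,310,5,'pics/w9.png')
c=bot.capture('side');crop(c['frame'],365,145,415,195,12,'pics/s9.png')
```

```text
t 6.4 grip pt [ 601.8 -307.6  188.8] tool x [ 0.002 -0.001 -1.   ] yang -1.8469 F [-4.7  2.  -1.9] M [0.37 1.18 0.02] w 31.6 q [-0.59  0.67  1.14 -0.    1.33  1.26]
shift cm [ 0.08 -0.01  0.19] turn deg (down tool) -0.23
```

View pics/w9.png

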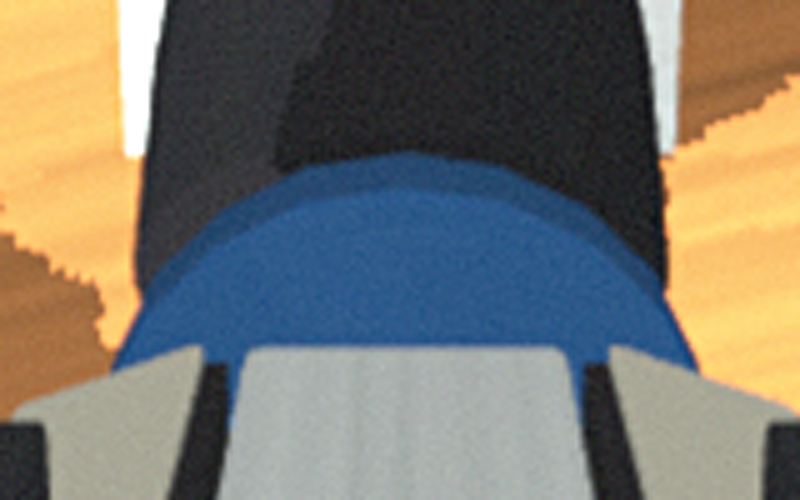

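View pics/s9.png

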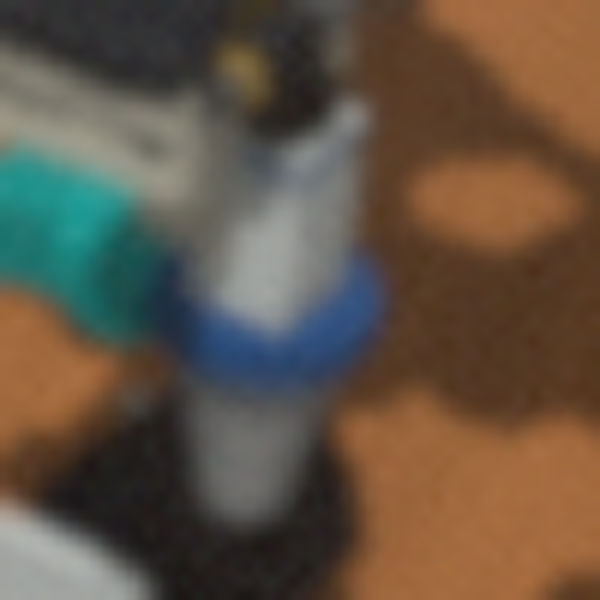

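```bash
sed -i 's/^w_obs=.*/w_obs=np.array([279.3,247.8,240.8])/; s/\[283,325\]/[274,318]/; s/sl+0.17/sl+0.07/' ls.py; python3 ls.py
```

```text
[ 1.000e-01  1.107e+02 -1.330e+01] [-0.68  0.39  0.37 -0.49 -0.34 -0.07]
(array([278.6166457 , 248.18673367, 241.16731259]), array([[268.06023153, 313.88516639],
       [266.27178426, 337.89177241],
       [260.97602303, 408.97759951]]))
```

Upright within about 2°. Lift clear.

Emit:
arm_command([
  [-1,0,0,0,0],
  [-2.5,0,0,0,0],
  [-4.5,0,0,0,0],
  [-6.5,0,0,0,0],
  [-8.5,0,0,0,0],
  [-10,0,0.5,0,0],
  [-11,0,1,0,0],
  [-11,0,1,0,0],
  [-11,0,1,0,0],
])

```text
time: 7.5
tool_pos: [591.5, -304.5, 457.4]
tcp_rot: [2.762, 1.569, -0.656]
contact_force: [1.0, -0.2, -3.7]
grip_width: 32.0
```

Run:
```python
from plant import bot
from h import *
o=plan(bot,[485,211,300],-.031+np.pi/2)
c=bot.capture('wrist');cv2.imwrite('pics/w10.png',c['frame'])
c=bot.capture('side');crop(c['frame'],340,80,440,200,6,'pics/s10.png')
print(np.hypot(485,211))
```

```text
t 7.5 grip pt [ 591.7 -304.7  298.4] tool x [ 0.002 -0.001 -1.   ] yang -1.8471 F [ 1.  -0.2 -3.7] M [0.06 0.07 0.04] w 32.0 q [-0.59  0.59  0.98 -0.    1.57  1.26]
shift cm [ -0.24 -46.7   24.34] turn deg (down tool) -14.06
528.9102003175965
```

View pics/w10.png

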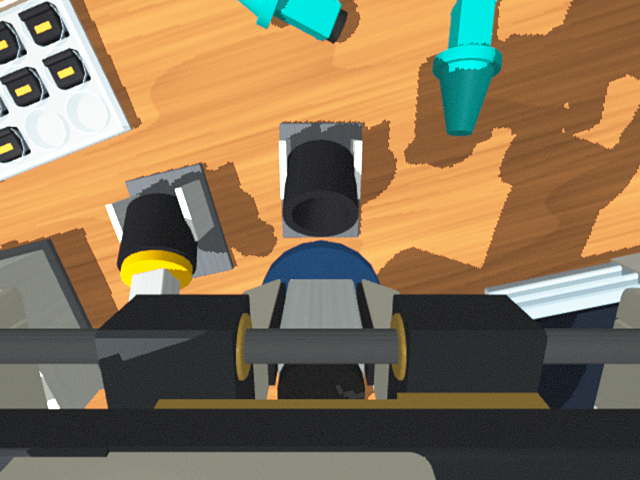

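View pics/s10.png

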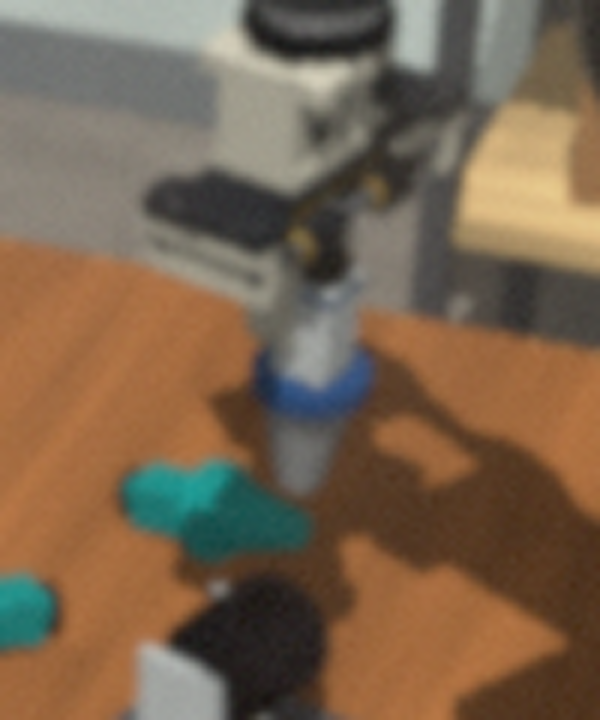

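Run:
```python
from plant import bot
from h import *
o=plan(bot,[504,211,300],-.031+np.pi/2)
```

```text
t 7.6 grip pt [ 591.7 -304.6  297.5] tool x [ 0. -0. -1.] yang -1.847 F [-0.1 -0.6 -3.8] M [ 0.04 -0.01  0.05] w 31.7 q [-0.59  0.59  0.98 -0.    1.57  1.26]
shift cm [ -0.27 -47.21  22.5 ] turn deg (down tool) -14.05
```

Emit:
arm_command([
  [-0.2,-3,1.4,-1,0],
  [-0.2,-7,3.3,-2,0],
  [-0.2,-11,5.2,-3.5,0],
  [-0.2,-15,7.1,-5,0],
  [-0.2,-19,9,-6,0],
  [-0.2,-23,11,-7,0],
  [-0.2,-27,13,-8,0],
  [-0.2,-30,14.5,-9,0],
  [-0.2,-32,15.2,-10,0],
  [-0.2,-33,15.7,-10,0],
])

```text
time: 8.6
tool_pos: [530.3, 57.6, 457.9]
tcp_rot: [0.048, 1.57, 3.09]
contact_force: [0.3, -1.0, -3.4]
grip_width: 31.7
```

Run:
```python
from plant import bot
from h import *
o=plan(bot,[504,211,300],-.031+np.pi/2)
```

```text
t 8.6 grip pt [530.2  57.6 298.9] tool x [-0.001  0.    -1.   ] yang -1.6701 F [ 0.3 -1.  -3.4] M [-0.03 -0.06 -0.03] w 31.7 q [-0.04  0.32  1.41  0.    1.41  1.63]
shift cm [ -0.11 -15.     4.13] turn deg (down tool) -3.91
```

Emit:
arm_command([
  [-0.1,-2.5,0.7,-1,0],
  [-0.1,-5.5,1.5,-2,0],
  [-0.1,-8.5,2.3,-3,0],
  [-0.1,-11.5,3.2,-3.9,0],
  [-0.1,-13.5,3.8,-3.9,0],
  [-0.1,-15,4.1,-3.9,0],
  [-0.1,-15,4.1,-3.9,0],
  [-0.1,-15,4.1,-3.9,0],
])

```text
time: 9.4
tool_pos: [504.7, 210.4, 458.5]
tcp_rot: [0.694, 1.569, -2.479]
contact_force: [0.3, -0.5, -3.5]
grip_width: 31.8
```

Run:
```python
from plant import bot
from h import *
o=plan(bot,[504,211,300],-.031+np.pi/2)
c=bot.capture('wrist');cv2.imwrite('pics/w11.png',c['frame'])
c=bot.capture('side');crop(c['frame'],270,200,400,330,6,'pics/s11.png')
c=bot.capture('top');crop(c['frame'],180,220,310,330,6,'pics/t11.png')
```

```text
t 9.4 grip pt [504.6 210.3 299.5] tool x [-0.001 -0.001 -1.   ] yang -1.6024 F [ 0.3 -0.5 -3.5] M [ 0.04 -0.12 -0.02] w 31.8 q [ 0.25  0.35  1.37 -0.    1.43  1.86]
shift cm [-0.05 -0.07  0.06] turn deg (down tool) -0.03
```

View pics/w11.png

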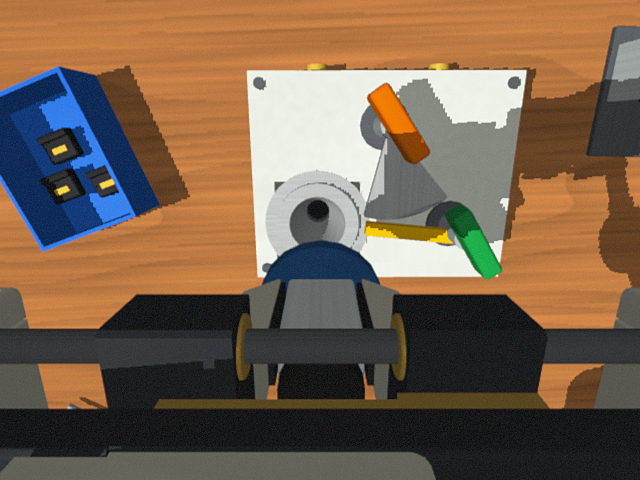

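View pics/s11.png

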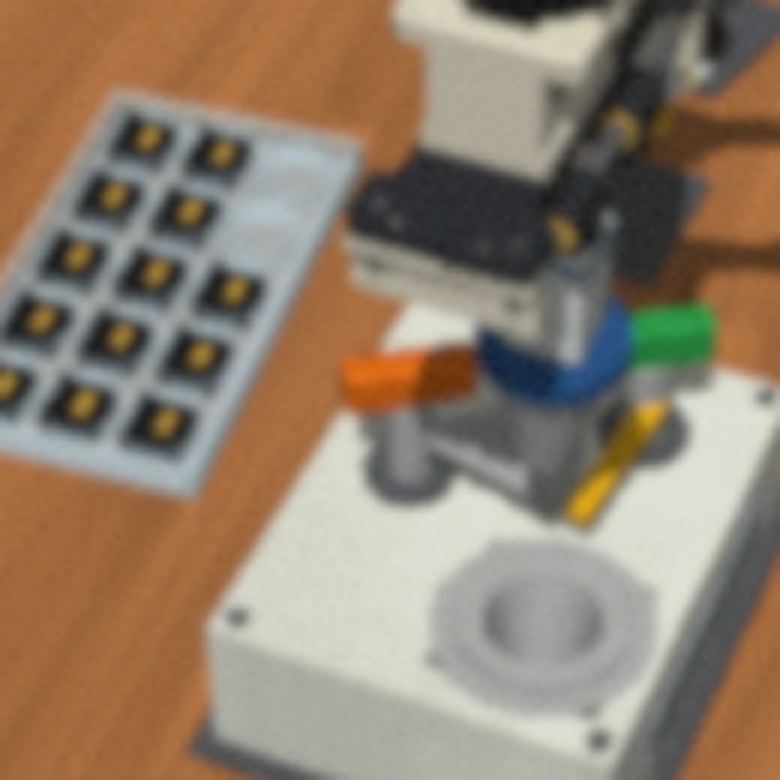

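View pics/t11.png

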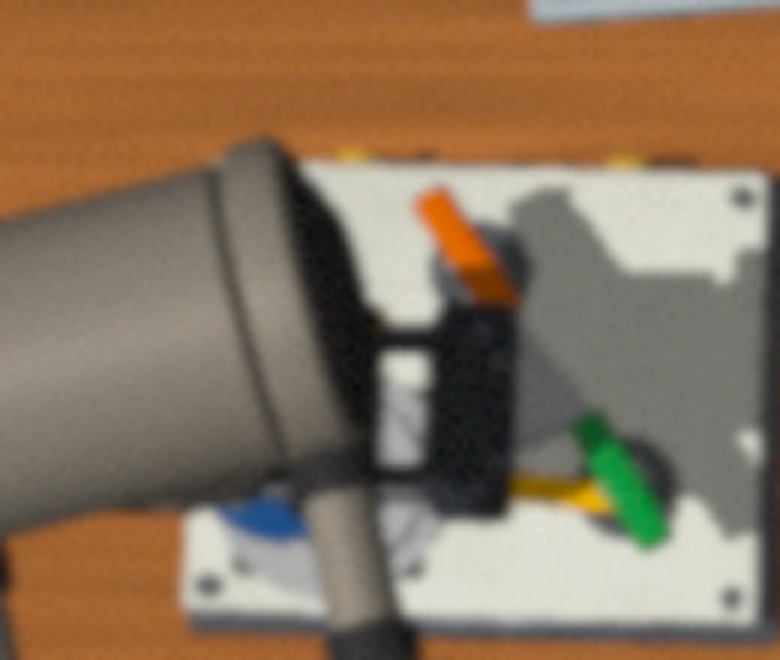

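```bash
cat > fit3.py <<'E'
from plant import bot
from h import *
exec(open('fit.py').read().split('st=[')[0].split('from h import *')[1].replace("T=bot.capture('top');S=bot.capture('side')",""))
c=bot.capture('wrist');o=dict(tool_pos=np.array([504.7,210.4,458.5]),tcp_rot=np.array([0.694,1.569,-2.479]))
print(bot.get_obs()['tool_pos'])
ob=[((95,120,85),(247,71)),((95,-120,85),(527,70)),((-95,120,85),(258,277)),((-40,60,90),(317,212)),((50,0,160),(399,123)),((-40,-65,160),(474,241))]
f=lambda p:np.concatenate([proj(c,W(p,[P]),o)[0]-uv for P,uv in ob])
r=least_squares(f,[529,150,-.03]);print(r.x,r.fun.reshape(-1,2).round(1).tolist())
for P in[(-40,60,90),(50,0,147.5),(-40,-65,147.5)]:print(W(r.x,[P])[0].round(1))
print(onz(c,(317,212),90,o).round(1))
E
python3 fit3.py
python3 - <<'E'
from h import *
a=cv2.imread('pics/w11.png');crop(a,240,160,400,300,5,'pics/w11c.png')
E
```

```text
[504.71047019 209.99832688 458.81365687]
[ 5.31939642e+02  1.52872650e+02 -3.26773486e-02] [[-1.8, -4.0], [-0.9, -2.5], [-2.4, -2.4], [-1.3, 10.1], [1.2, -2.0], [4.0, 3.2]]
[493.9 214.1  90. ]
[581.9 151.2 147.5]
[489.8  89.2 147.5]
[503.6 212.6  90. ]
```

View pics/w11c.png

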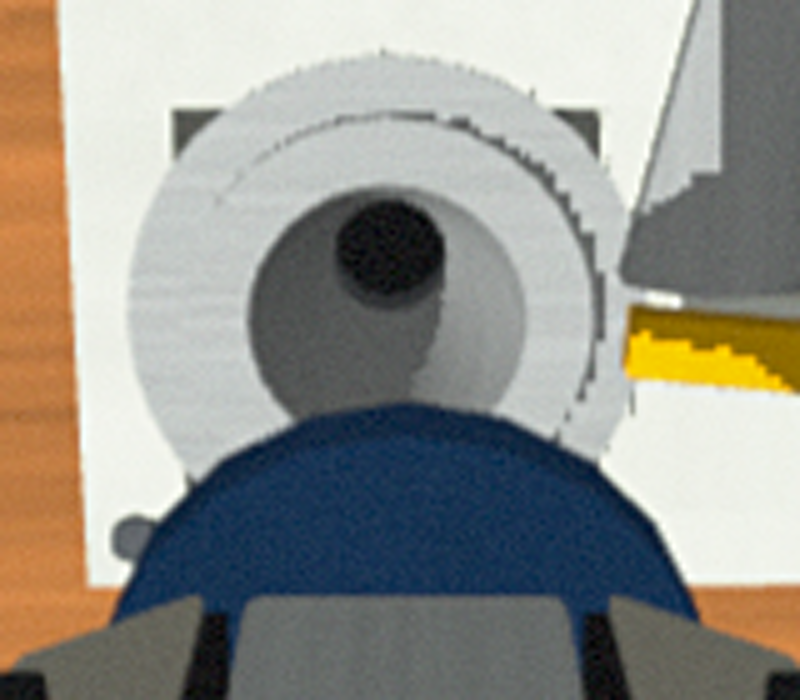

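```bash
sed -i 's/(317,212)/(317.4,224.3)/g' fit3.py; python3 fit3.py
```

```text
[504.65917126 210.12813811 458.84726216]
[ 5.30578832e+02  1.52729632e+02 -2.62972061e-02] [[-2.2, -1.3], [-1.5, -1.8], [-1.5, -0.5], [-1.2, -0.4], [0.9, 0.0], [4.4, 4.4]]
[492.2 213.8  90. ]
[580.6 151.4 147.5]
[488.9  88.8 147.5]
[491.7 212.7  90. ]
```

Emit:
arm_command([
  [1,-0.2,0,0,0],
  [3,-0.3,0,0,0],
  [5,-0.3,0,0,0],
  [7,-0.3,0,0,0],
  [8.5,-0.3,0,0,0],
  [9,-0.3,0,0,0],
  [9,-0.3,0,0,0],
  [9,-0.3,0,0,0],
])

```text
time: 10.45
tool_pos: [504.9, 213.1, 369.5]
tcp_rot: [-2.876, 1.57, 0.233]
contact_force: [0.6, 0.1, -2.9]
grip_width: 32.0
```

Run:
```python
from plant import bot
from h import *
o=plan(bot,[504,213,140],-.031+np.pi/2)
c=bot.capture('side');crop(c['frame'],310,210,400,310,7,'pics/s12.png')
q=(proj(c,[[491.5,212.2,90],[491.5,212.2,100],[491.5,212.2,166]])-[310,210])*7;print(q)
c=bot.capture('wrist');cv2.imwrite('pics/w12.png',c['frame'])
```

```text
t 10.45 grip pt [505.  213.1 210.5] tool x [ 0.  0. -1.] yang -1.6035 F [ 0.6  0.1 -2.9] M [ 0.02 -0.01  0.01] w 32.0 q [ 0.26  0.41  1.52 -0.    1.21  1.86]
shift cm [7.05 0.02 0.1 ] turn deg (down tool) -0.1
[[356.13682438 648.92465284]
 [356.79530897 631.54171337]
 [361.3180427  512.14877995]]
```

View pics/s12.png

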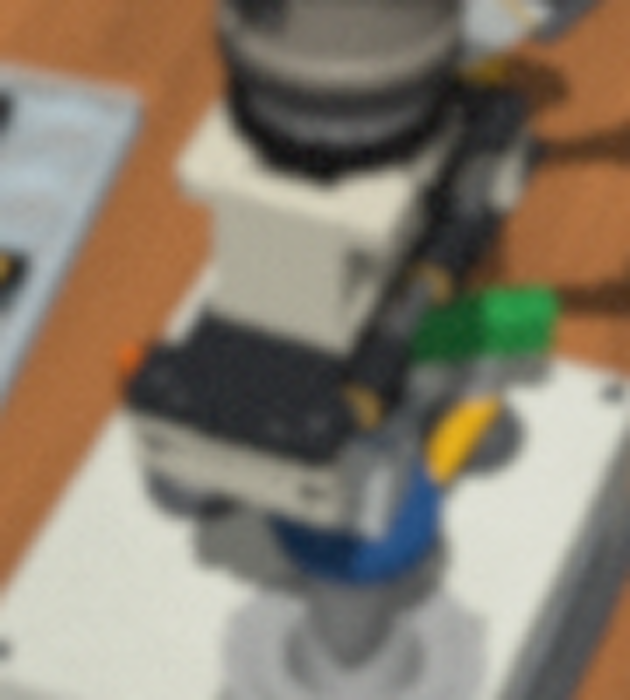

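View pics/w12.png

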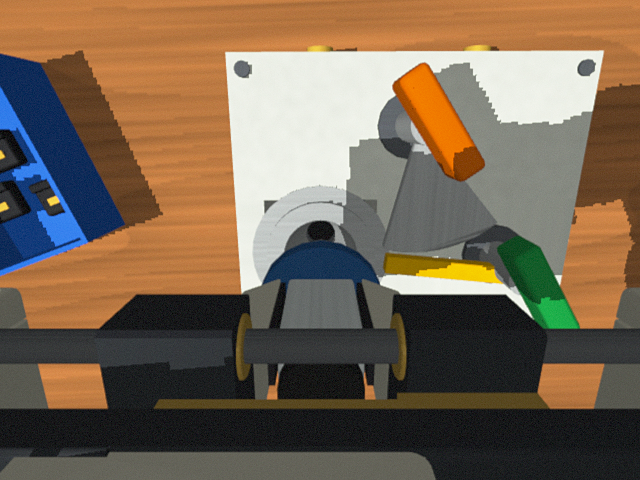

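Emit:
arm_command([
  [0.5,0,0.15,0,0],
  [1,0,0.3,0,0],
  [1.7,0,0.3,0,0],
  [2.4,0,0.3,0,0],
  [3.1,0,0.3,0,0],
  [3.8,0,0.3,0,0],
  [4,0,0.3,0,0],
  [4,0,0.3,0,0],
])

```text
time: 11.35
tool_pos: [501.9, 213.2, 329.3]
tcp_rot: [-2.798, 1.571, 0.311]
contact_force: [0.1, -0.6, -3.2]
grip_width: 31.5
```

```bash
cat > look.py <<'E'
import sys
from plant import bot
from h import *
n=sys.argv[1]
o=plan(bot,[504,213,140],-.031+np.pi/2)
c=bot.capture('side');crop(c['frame'],310,210,400,310,7,f'pics/s{n}.png')
c=bot.capture('wrist');cv2.imwrite(f'pics/w{n}.png',c['frame'])
E
python3 look.py 13
```

```text
t 11.35 grip pt [502.  213.2 170.3] tool x [ 0.  0. -1.] yang -1.6035 F [ 0.1 -0.6 -3.2] M [ 0.04  0.01 -0.02] w 31.5 q [0.26 0.45 1.58 0.   1.11 1.86]
shift cm [ 3.03  0.02 -0.2 ] turn deg (down tool) -0.1
```

View pics/s13.png

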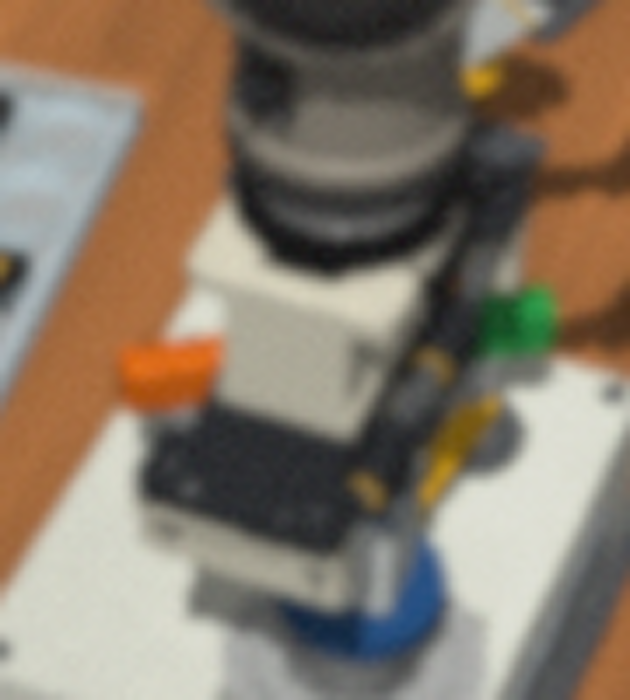

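View pics/w13.png

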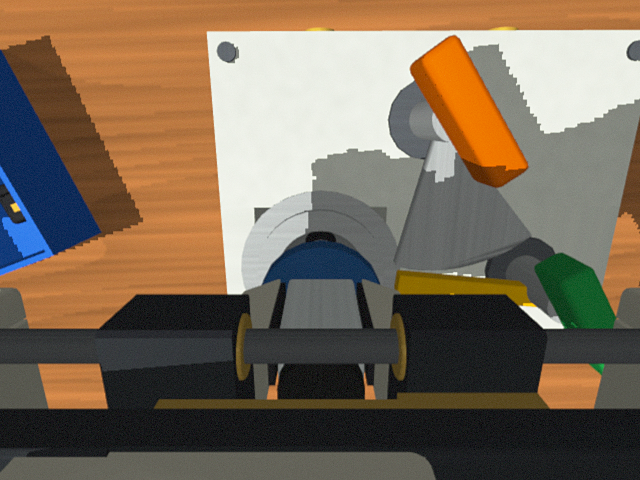

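Emit:
arm_command([
  [0.4,0,0,0,0],
  [0.8,0,0,0,0],
  [1.2,0,0,0,0],
  [1.6,0,0,0,0],
  [1.6,0,0,0,0],
])

```text
time: 11.95
tool_pos: [501.9, 213.2, 313.2]
tcp_rot: [-2.612, 1.571, 0.497]
contact_force: [-0.9, -0.4, -3.1]
grip_width: 32.0
```

```bash
python3 look.py 14
```

```text
t 11.95 grip pt [502.  213.2 154.2] tool x [ 0.  0. -1.] yang -1.6035 F [-0.9 -0.4 -3.1] M [0.06 0.03 0.02] w 32.0 q [0.26 0.47 1.6  0.   1.07 1.86]
shift cm [ 1.42  0.02 -0.2 ] turn deg (down tool) -0.1
```

View pics/w14.png

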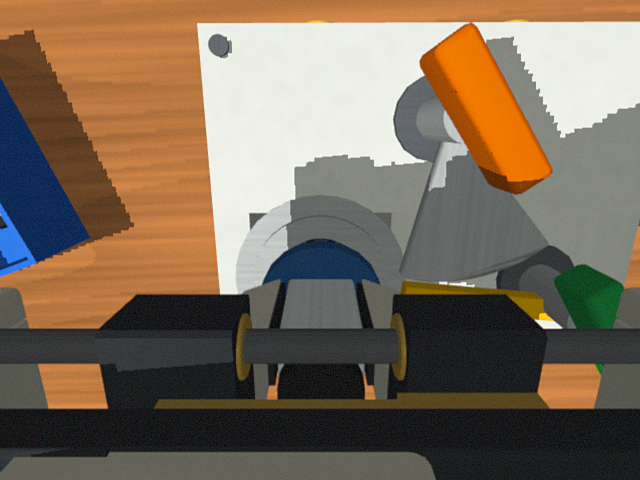

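Emit:
arm_command([
  [0.25,0,0,0,0],
  [0.5,0,0,0,0],
  [0.75,0,0,0,0],
  [0.75,0,0,0,0],
])

```text
time: 12.45
tool_pos: [502.0, 213.2, 305.9]
tcp_rot: [-2.846, 1.57, 0.263]
contact_force: [0.2, 0.2, -4.5]
grip_width: 31.9
```

```bash
python3 look.py 15
```

```text
t 12.45 grip pt [502.1 213.3 146.9] tool x [ 0.  0. -1.] yang -1.6035 F [ 0.2  0.2 -4.5] M [ 0.09 -0.03  0.01] w 31.9 q [0.26 0.48 1.61 0.   1.06 1.86]
shift cm [ 0.69  0.02 -0.19] turn deg (down tool) -0.09
```

Emit:
arm_command([
  [0.15,0,0,0,0],
  [0.3,0,0,0,0],
  [0.4,0,0,0,0],
  [0.4,0,0,0,0],
])

```text
time: 12.95
tool_pos: [502.1, 213.3, 302.1]
tcp_rot: [-2.865, 1.57, 0.244]
contact_force: [-0.5, -0.7, -2.7]
grip_width: 31.7
```

```bash
python3 look.py 16
```

```text
t 12.95 grip pt [502.2 213.3 143.1] tool x [ 0.001  0.    -1.   ] yang -1.6034 F [-0.5 -0.7 -2.7] M [ 0.02 -0.04  0.03] w 31.7 q [ 0.26  0.48  1.61 -0.    1.05  1.86]
shift cm [ 0.31  0.02 -0.18] turn deg (down tool) -0.09
```

View pics/w16.png

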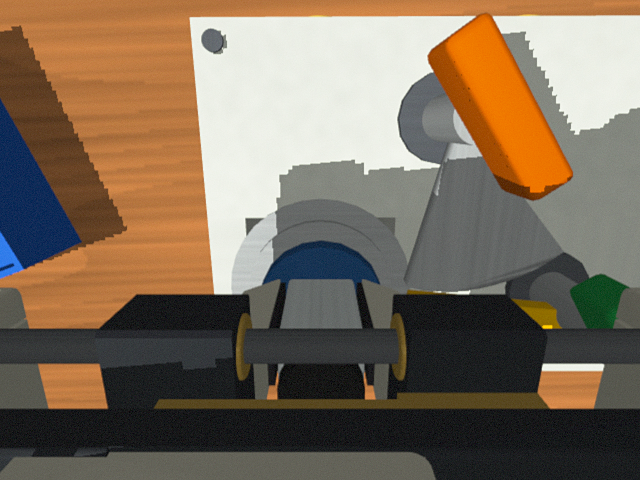

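View pics/s16.png

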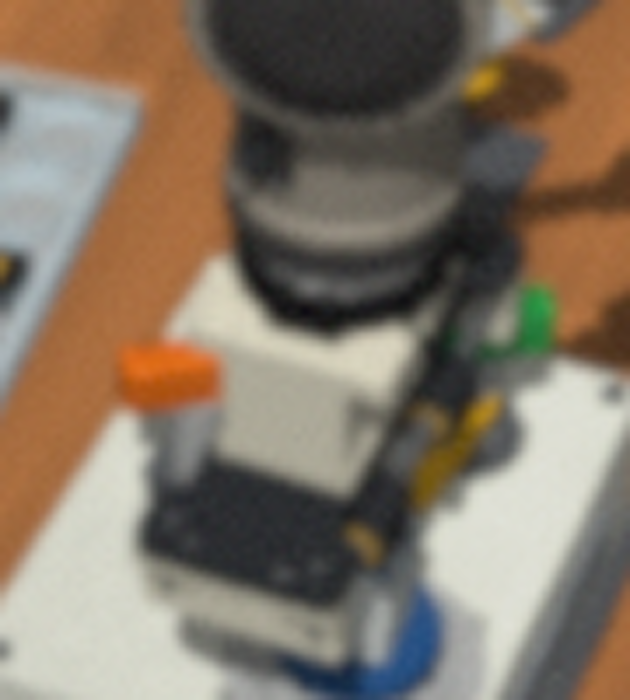

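Emit:
arm_command([
  [0.1,0,0,0,0],
  [0.2,0,0,0,0],
  [0.3,0,0,0,0],
  [0.3,0,0,0,0],
])

```text
time: 13.45
tool_pos: [502.1, 213.3, 299.1]
tcp_rot: [-2.864, 1.57, 0.245]
contact_force: [-0.1, 0.3, -3.3]
grip_width: 32.0
```

```bash
python3 look.py 17
```

```text
t 13.45 grip pt [502.2 213.3 140.1] tool x [ 0.001  0.    -1.   ] yang -1.6035 F [-0.1  0.3 -3.3] M [0.02 0.05 0.01] w 32.0 q [ 0.26  0.48  1.62 -0.    1.04  1.86]
shift cm [ 0.01  0.02 -0.18] turn deg (down tool) -0.09
```

Emit:
arm_command([
  [0.1,0,0,0,0],
  [0.2,0,0,0,0],
  [0.2,0,0,0,0],
])

```text
time: 13.85
tool_pos: [502.3, 213.3, 298.1]
tcp_rot: [-2.818, 1.569, 0.291]
contact_force: [-1.0, -0.4, 5.1]
grip_width: 31.8
```

```bash
python3 look.py 18
```

```text
t 13.85 grip pt [502.6 213.4 139.1] tool x [ 0.002  0.001 -1.   ] yang -1.6035 F [-1.  -0.4  5.1] M [-0.04  0.59  0.04] w 31.8 q [0.26 0.49 1.62 0.   1.04 1.86]
shift cm [-0.09  0.04 -0.14] turn deg (down tool) -0.1
```

View pics/w18.png

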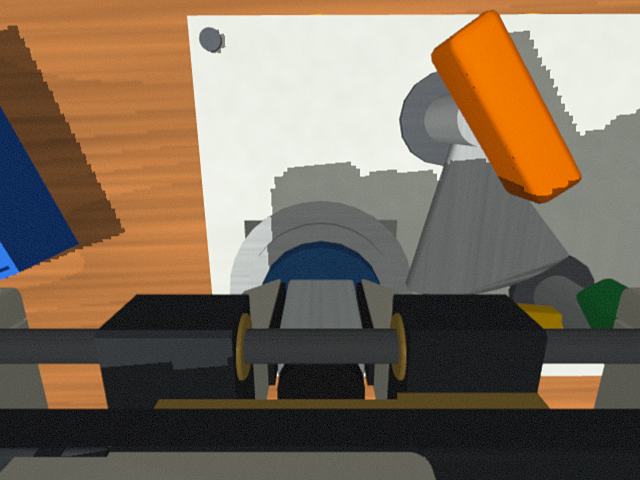

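Emit:
arm_command([
  [0.2,0,0,0,0],
  [0.4,0,0,0,0],
  [0.4,0,0,0,0],
  [0.4,0,0,0,0],
])

```text
time: 14.35
tool_pos: [503.3, 213.3, 296.7]
tcp_rot: [-2.938, 1.562, 0.171]
contact_force: [0.8, -1.2, 12.5]
grip_width: 32.3
```

```bash
python3 look.py 19
```

```text
t 14.35 grip pt [504.7 213.5 137.7] tool x [ 0.008  0.001 -1.   ] yang -1.6033 F [ 0.8 -1.2 12.5] M [-0.45  0.31  0.01] w 32.3 q [ 0.26  0.49  1.62 -0.    1.03  1.86]
shift cm [-0.23  0.06  0.06] turn deg (down tool) -0.09
```

Emit:
arm_command([
  [0.2,0,0,0,0],
  [0.4,0,0,0,0],
  [0.6,0,0,0,0],
  [0.6,0,0,0,0],
])

```text
time: 14.85
tool_pos: [504.1, 213.4, 296.0]
tcp_rot: [-2.955, 1.555, 0.155]
contact_force: [-8.6, -3.6, 32.9]
grip_width: 31.8
```

```bash
python3 look.py 20;  python3 - <<'E'
from h import *
a=cv2.imread('pics/w20.png');crop(a,220,180,420,310,4,'pics/w20c.png')
a=cv2.imread('pics/w18.png');crop(a,220,180,420,310,4,'pics/w18c.png')
E
```

```text
t 14.85 grip pt [506.6 213.8 137. ] tool x [ 0.016  0.002 -1.   ] yang -1.6027 F [-8.6 -3.6 32.9] M [-0.95  1.37 -0.02] w 31.8 q [ 0.26  0.49  1.62 -0.    1.02  1.86]
shift cm [-0.31  0.08  0.25] turn deg (down tool) -0.05
```

View pics/w20c.png

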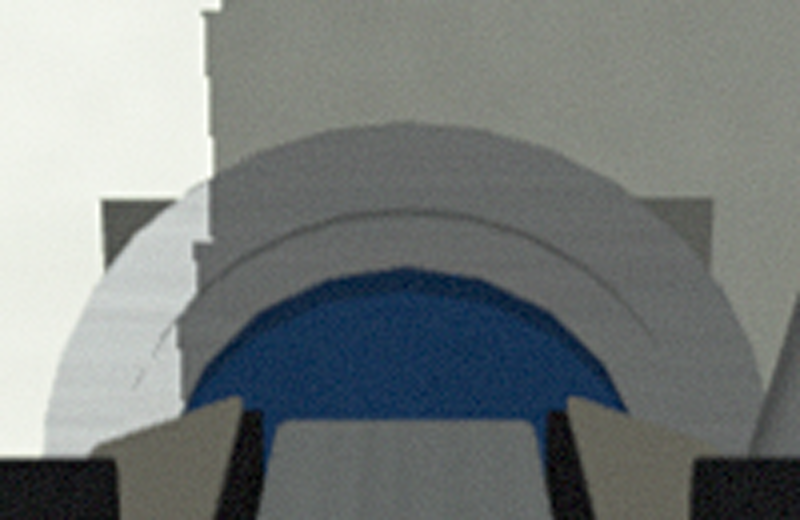

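View pics/w18c.png

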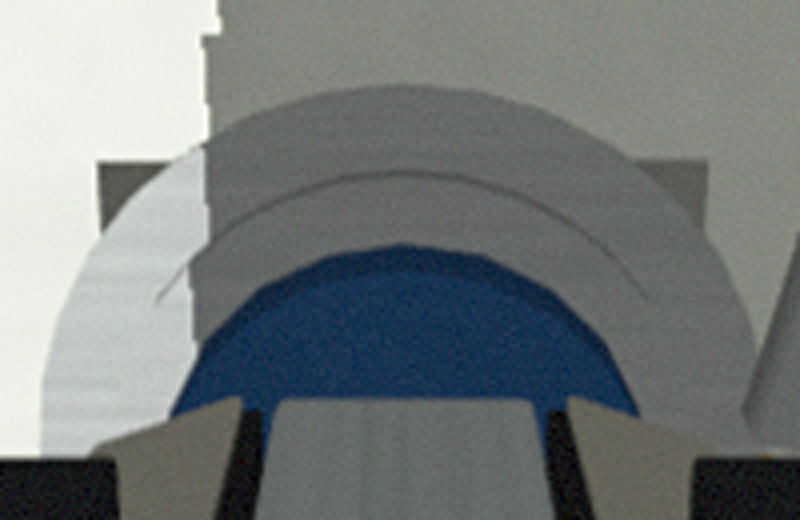

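View pics/s20.png

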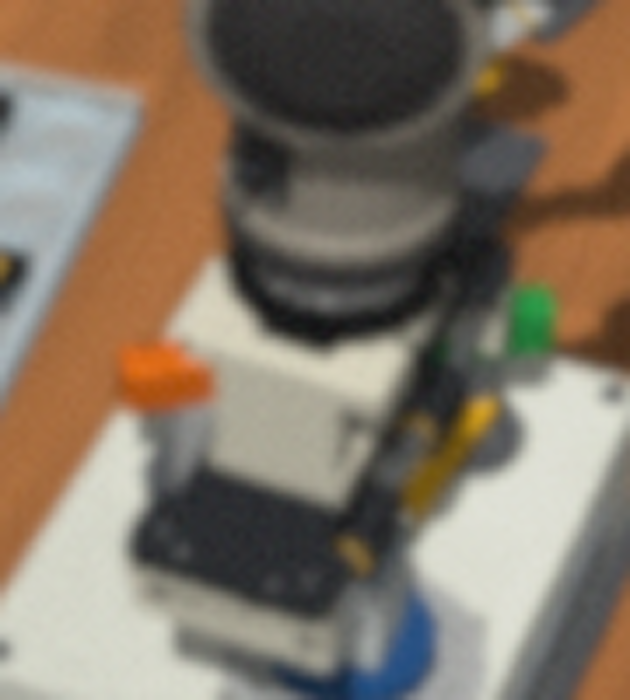

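```bash
cat > home.py <<'E'
from plant import bot
from h import *
c=bot.capture('wrist')
def run(pos,rot,arc,ring,colb,colt):
    o=dict(tool_pos=np.array(pos),tcp_rot=np.array(rot))
    xs=onz(c,(321,arc),90,o); 
    print('arc pt x',xs.round(1),'-> socket x',round(xs[0]-39.5,1))
    for z in(88,89,90,91,92,94):
        b=onz(c,(321,colb),z,o)[0]; t=onz(c,(321,colt),z+12,o)[0]; print(z,'collar bottom edge->axis x',round(b-32,1),'top->',round(t-32,1))
run([504.1,213.4,296.0],[-2.955,1.555,.155],180+212/4,180+122/4,180+267/4,180+291/4)
run([502.3,213.3,298.1],[-2.818,1.569,.291],180+172/4,180+86/4,180+245/4,180+270/4)
E
python3 home.py
```

```text
arc pt x [531.  212.2  90. ] -> socket x 491.5
88 collar bottom edge->axis x 491.1 top-> 491.6
89 collar bottom edge->axis x 491.4 top-> 491.9
90 collar bottom edge->axis x 491.7 top-> 492.3
91 collar bottom edge->axis x 492.0 top-> 492.6
92 collar bottom edge->axis x 492.3 top-> 492.9
94 collar bottom edge->axis x 492.9 top-> 493.5
arc pt x [531.1 211.5  90. ] -> socket x 491.6
88 collar bottom edge->axis x 488.8 top-> 489.2
89 collar bottom edge->axis x 489.1 top-> 489.5
90 collar bottom edge->axis x 489.4 top-> 489.8
91 collar bottom edge->axis x 489.7 top-> 490.1
92 collar bottom edge->axis x 490.0 top-> 490.5
94 collar bottom edge->axis x 490.6 top-> 491.1
```

Concentric with the socket (491.7 against 491.5) and firm at 33 N, so the collar is home. I'll relax the load and then release.

Emit:
arm_command([
  [0,0,0,0,0],
  [0,0,0,0,0],
  [0,0,0,0,0],
])

```text
time: 15.3
tool_pos: [504.0, 213.4, 296.1]
tcp_rot: [-2.956, 1.555, 0.154]
contact_force: [-4.0, 0.3, 5.4]
grip_width: 31.9
```

```bash
python3 look.py 21
```

```text
t 15.3 grip pt [506.5 213.8 137.1] tool x [ 0.016  0.002 -1.   ] yang -1.6026 F [-4.   0.3  5.4] M [-0.15  0.62 -0.02] w 31.9 q [ 0.26  0.49  1.62 -0.    1.02  1.86]
shift cm [-0.3   0.09  0.24] turn deg (down tool) -0.05
```

Emit:
arm_command([
  [0,0,0,0,0.45],
  [0,0,0,0,0.6],
  [0,0,0,0,0.8],
  [0,0,0,0,0.8],
  [0,0,0,0,0.8],
])

```text
time: 15.9
tool_pos: [504.1, 213.4, 295.9]
tcp_rot: [-2.959, 1.555, 0.15]
contact_force: [0.7, -0.3, 0.4]
grip_width: 67.2
```

```bash
python3 look.py 22
```

```text
t 15.9 grip pt [506.6 213.8 137. ] tool x [ 0.016  0.002 -1.   ] yang -1.6027 F [ 0.7 -0.3  0.4] M [ 0.04 -0.01  0.03] w 67.2 q [ 0.26  0.49  1.62 -0.    1.02  1.86]
shift cm [-0.31  0.09  0.25] turn deg (down tool) -0.05
```

View pics/w22.png

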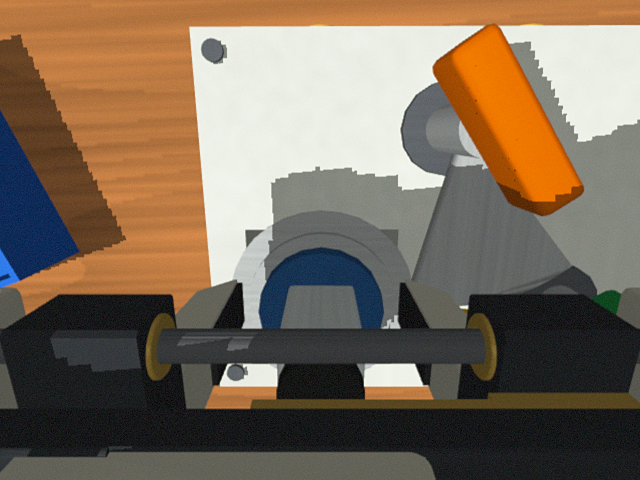

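Emit:
arm_command([
  [-2,0,0,0,0.8],
  [-5,0,0,0,0.8],
  [-9,0,0,0,0.8],
  [-12,0,0,0,0.8],
  [-14,0,3,0,0.8],
  [-14,0,6,0,0.8],
  [-14,0,6,0,0.8],
])

```text
time: 16.7
tool_pos: [439.2, 215.1, 436.0]
tcp_rot: [-2.932, 1.555, 0.179]
contact_force: [-0.7, -1.0, 0.1]
grip_width: 73.2
```

Run:
```python
from plant import bot
from h import *
plan(bot,[580,150,200],-.031+np.pi/2)
o=bot.get_obs();c=bot.capture('wrist');cv2.imwrite('pics/w23.png',c['frame'])
np.save('o23.npy',np.r_[o['tool_pos'],o['tcp_rot']])
c=bot.capture('side');crop(c['frame'],295,235,415,350,6,'pics/s23.png')
```

```text
t 16.7 grip pt [441.7 215.6 277. ] tool x [ 0.016  0.003 -1.   ] yang -1.6014 F [-0.7 -1.   0.1] M [0.01 0.03 0.02] w 73.2 q [ 0.3   0.25  1.57 -0.    1.31  1.9 ]
shift cm [  7.89   6.16 -13.9 ] turn deg (down tool) 0.03
```

View pics/w23.png

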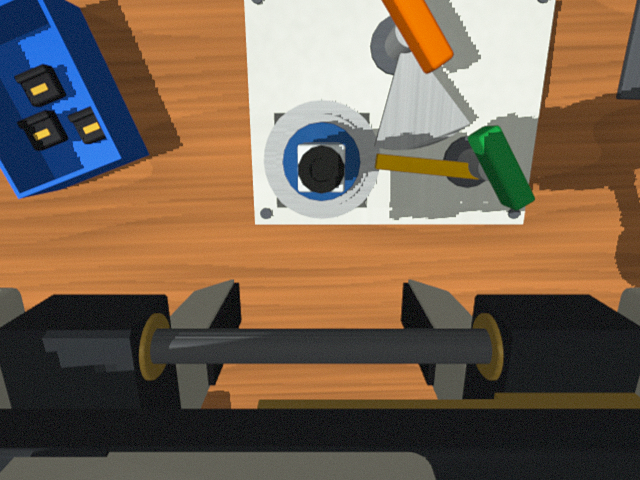

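View pics/s23.png

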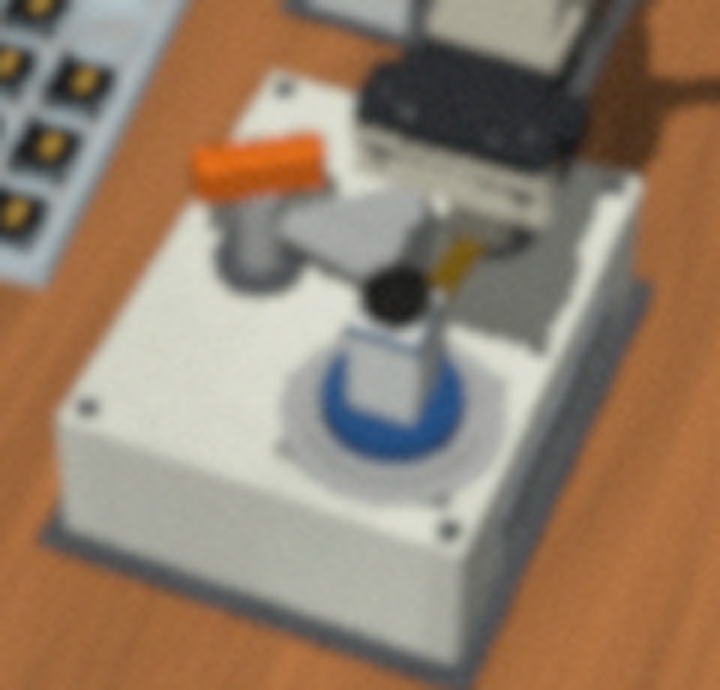

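Run:
```python
from plant import bot
from h import *
v=np.load('o23.npy');oo=dict(tool_pos=v[:3],tcp_rot=v[3:]);c=bot.capture('wrist')
print(onz(c,(502,168),160,oo), onz(c,(321,170),167,oo))
plan(bot,[580,150,215],np.radians(124.2))
```

```text
[489.03607063  93.09387983 160.        ] [491.96645436 213.38940896 167.        ]
t 16.85 grip pt [444.9 215.4 276.2] tool x [ 0.016  0.002 -1.   ] yang -1.6025 F [ 0.4  0.1 -0.2] M [-0.01  0.01  0.  ] w 73.6 q [ 0.3   0.25  1.56 -0.    1.31  1.9 ]
shift cm [  6.32   6.13 -13.61] turn deg (down tool) -36.02
```

Emit:
arm_command([
  [0,1,-2,-6,0.5],
  [0,2,-5,-13,0.5],
  [0,4,-8,-20,0.5],
  [1,5.5,-11,-27,0.5],
  [3,6.1,-13.6,-34,0.5],
  [5,6.1,-13.6,-36,0.5],
  [6,6.1,-13.6,-36,0.5],
  [6,6.1,-13.6,-36,0.5],
  [6,6.1,-13.6,-36,0.5],
])

```text
time: 17.75
tool_pos: [577.4, 150.1, 377.7]
tcp_rot: [2.696, 1.554, 0.151]
contact_force: [-0.0, -0.6, 0.1]
grip_width: 45.9
```

Run:
```python
from plant import bot
from h import *
o=plan(bot,[580,150,148],np.radians(124.2))
c=bot.capture('wrist');cv2.imwrite('pics/w24.png',c['frame'])
c=bot.capture('top');crop(c['frame'],200,220,330,330,6,'pics/t24.png')
```

```text
t 17.75 grip pt [580.1 150.5 218.7] tool x [ 0.017  0.003 -1.   ] yang -0.9748 F [-0.  -0.6  0.1] M [-0.03 -0.02  0.06] w 45.9 q [0.13 0.49 1.37 0.   1.27 1.1 ]
shift cm [ 7.07 -0.02  0.15] turn deg (down tool) -0.05
```

View pics/w24.png

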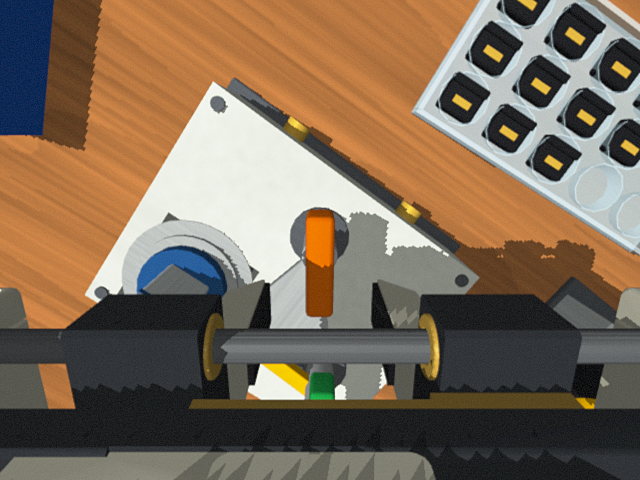

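View pics/t24.png

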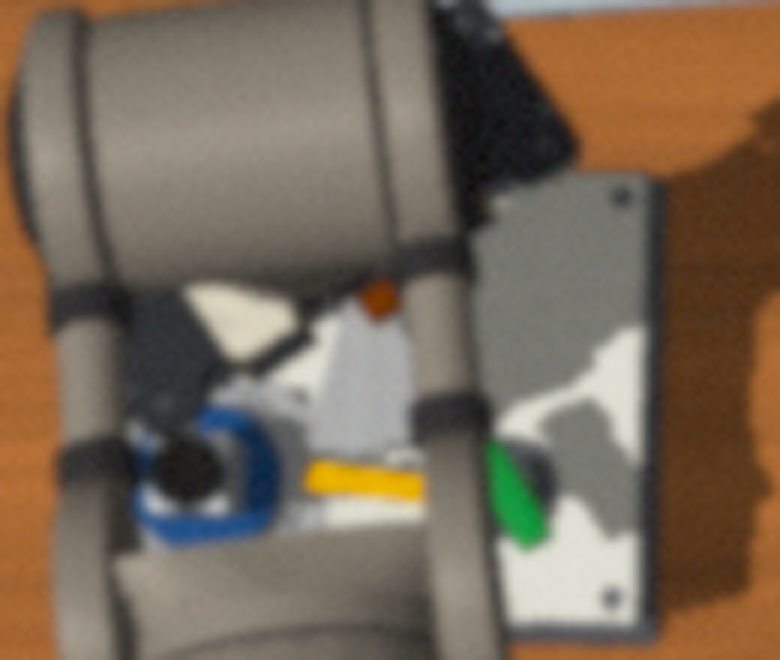

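Emit:
arm_command([
  [1.5,0,0.1,0,0.5],
  [3,0,0.1,0,0.5],
  [4.5,0,0.1,0,0.5],
  [6,0,0.1,0,0.5],
  [6.8,0,0.1,0,0.5],
  [6.8,0,0.1,0,0.5],
  [6.8,0,0.1,0,0.5],
])

```text
time: 18.55
tool_pos: [577.9, 150.0, 311.5]
tcp_rot: [2.691, 1.55, 0.146]
contact_force: [0.4, -0.5, -0.4]
grip_width: 46.0
```

Run:
```python
from plant import bot
from h import *
o=plan(bot,[580,150,148],np.radians(124.2))
c=bot.capture('wrist');cv2.imwrite('pics/w25.png',c['frame'])
```

```text
t 18.55 grip pt [581.1 150.4 152.5] tool x [ 0.02   0.003 -1.   ] yang -0.9742 F [ 0.4 -0.5 -0.4] M [-0.02 -0.03  0.  ] w 46.0 q [0.13 0.55 1.46 0.   1.11 1.1 ]
shift cm [ 0.45 -0.03  0.12] turn deg (down tool) -0.02
```

View pics/w25.png

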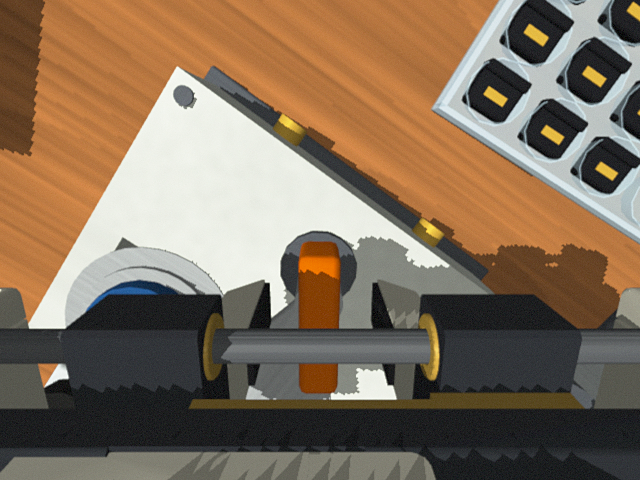

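Run:
```python
from plant import bot
from h import *
c=bot.capture('wrist');T=np.linalg.inv(c['T_tool_cam'])
for z in(-30,0,30):
    q=c['K']@(T[:3,:3]@np.array([151.5,0,z])+T[:3,3]);print(z,q[:2]/q[2])
```

```text
-30 [320.55773321 255.61302373]
0 [320.54936041 329.29542625]
30 [320.54189852 394.96166722]
```

Emit:
arm_command([
  [0.3,0,0.1,0,0.5],
  [0.3,0,0.1,0,0],
  [0.3,0,0.1,0,0],
  [0.3,0,0.1,0,0],
  [0.3,0,0.1,0,0],
  [0.3,0,0.1,0,0],
])

```text
time: 19.25
tool_pos: [576.8, 150.0, 308.7]
tcp_rot: [2.766, 1.551, 0.221]
contact_force: [-3.4, 4.4, 1.7]
grip_width: 20.0
```

Run:
```python
from plant import bot
from h import *
o=plan(bot,[580,150,148],np.radians(124.2))
```

```text
t 19.25 grip pt [579.9 150.7 149.7] tool x [ 0.019  0.004 -1.   ] yang -0.9742 F [-3.4  4.4  1.7] M [ 0.85  0.48 -0.  ] w 20.0 q [0.13 0.55 1.46 0.   1.11 1.1 ]
shift cm [0.17 0.06 0.03] turn deg (down tool) -0.02
```

Emit:
arm_command([
  [0,0,0,0,0],
  [0,0,0,0,0],
  [0,0,0,0,0],
])

```text
time: 19.55
tool_pos: [576.8, 150.0, 308.7]
tcp_rot: [2.772, 1.551, 0.227]
contact_force: [-1.3, 2.1, 0.6]
grip_width: 20.2
```

Run:
```python
from plant import bot
from h import *
o=plan(bot,[580,150,148],np.radians(124.2))
c=bot.capture('wrist');cv2.imwrite('pics/w26.png',c['frame'])
```

```text
t 19.55 grip pt [579.8 150.8 149.7] tool x [ 0.019  0.004 -1.   ] yang -0.9742 F [-1.3  2.1  0.6] M [ 0.34  0.23 -0.02] w 20.2 q [0.13 0.55 1.46 0.   1.11 1.1 ]
shift cm [0.17 0.07 0.03] turn deg (down tool) -0.02
```

View pics/w26.png

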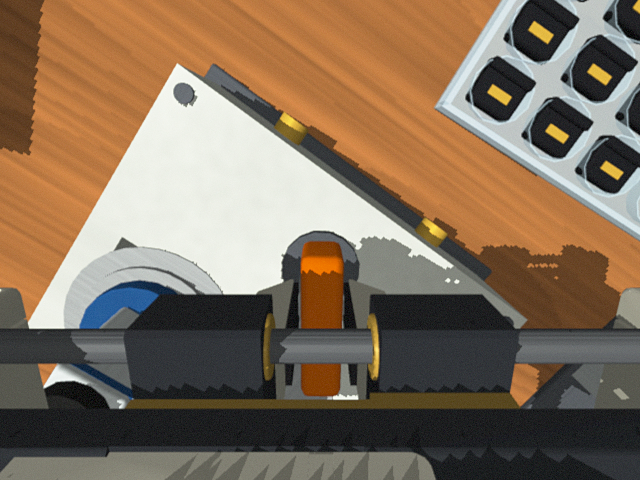

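Width 20 mm rather than 16 suggests the fingertips are pinching the post below the bar. I'll open, rise 6 mm and regrip.

Emit:
arm_command([
  [0,0,0,0,0.4],
  [0,0,0,0,0.4],
  [-0.4,0,0,0,0.4],
  [-0.6,0,0,0,0.4],
  [-0.6,0,0,0,0.1],
  [-0.6,0,0,0,0],
  [-0.6,0,0,0,0],
  [-0.6,0,0,0,0],
  [-0.6,0,0,0,0],
])

```text
time: 20.5
tool_pos: [576.7, 150.0, 314.6]
tcp_rot: [2.776, 1.551, 0.23]
contact_force: [0.3, -1.1, -0.3]
grip_width: 16.0
```

Run:
```python
from plant import bot
from h import *
o=plan(bot,[580,150,148],np.radians(124.2))
```

```text
t 20.5 grip pt [579.7 150.7 155.6] tool x [ 0.019  0.005 -1.   ] yang -0.9743 F [ 0.3 -1.1 -0.3] M [ 0.09  0.13 -0.02] w 16.0 q [0.13 0.55 1.46 0.   1.12 1.1 ]
shift cm [0.76 0.07 0.03] turn deg (down tool) -0.02
```

Emit:
arm_command([
  [0,0,0,5,0],
  [0,0,0,11,0],
  [0,0,0,17,0],
  [0,0,0,23,0],
  [0,0,0,29,0],
  [0,0,0,35,0],
  [0,0,0,41,0],
  [0,0,0,47,0],
  [0,0,0,50,0],
  [0,0,0,50,0],
])

```text
time: 21.5
tool_pos: [576.5, 150.7, 314.5]
tcp_rot: [-2.591, 1.551, 0.275]
contact_force: [0.3, 6.5, 0.5]
grip_width: 15.8
```

Run:
```python
from plant import bot
from h import *
o=plan(bot,[580,150,156],np.radians(124.2-68.8))
```

```text
t 21.5 grip pt [579.5 151.5 155.6] tool x [ 0.019  0.005 -1.   ] yang -1.8466 F [0.3 6.5 0.5] M [ 0.24  0.19 -0.1 ] w 15.8 q [0.13 0.55 1.46 0.   1.12 1.97]
shift cm [-0.04  0.13 -0.09] turn deg (down tool) 18.79
```

Emit:
arm_command([
  [0,0,0,5,0],
  [0,0,0,10,0],
  [0,0,0,14,0],
  [0,0,0,18,0],
  [0,0,0,20,0],
  [0,0,0,22,0],
  [0,0,0,22,0],
])

```text
time: 22.2
tool_pos: [576.5, 151.1, 314.5]
tcp_rot: [-2.201, 1.551, 0.284]
contact_force: [1.0, 4.3, -0.9]
grip_width: 16.6
```

Run:
```python
from plant import bot
from h import *
o=plan(bot,[580,150,156],np.radians(124.2-68.8))
c=bot.capture('wrist');cv2.imwrite('pics/w27.png',c['frame'])
c=bot.capture('side');crop(c['frame'],295,235,415,350,6,'pics/s27.png')
```

```text
t 22.2 grip pt [579.5 152.  155.6] tool x [ 0.019  0.006 -1.   ] yang -2.2279 F [ 1.   4.3 -0.9] M [0.46 0.12 0.77] w 16.6 q [0.13 0.55 1.46 0.   1.12 2.35]
shift cm [-0.04  0.13 -0.16] turn deg (down tool) -3.05
```

View pics/w27.png

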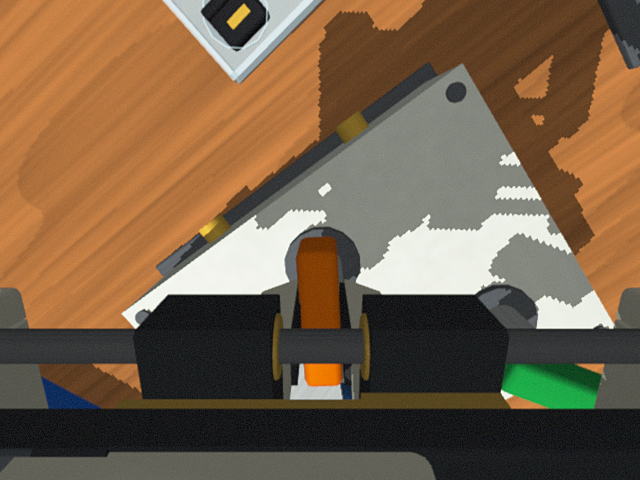

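View pics/s27.png

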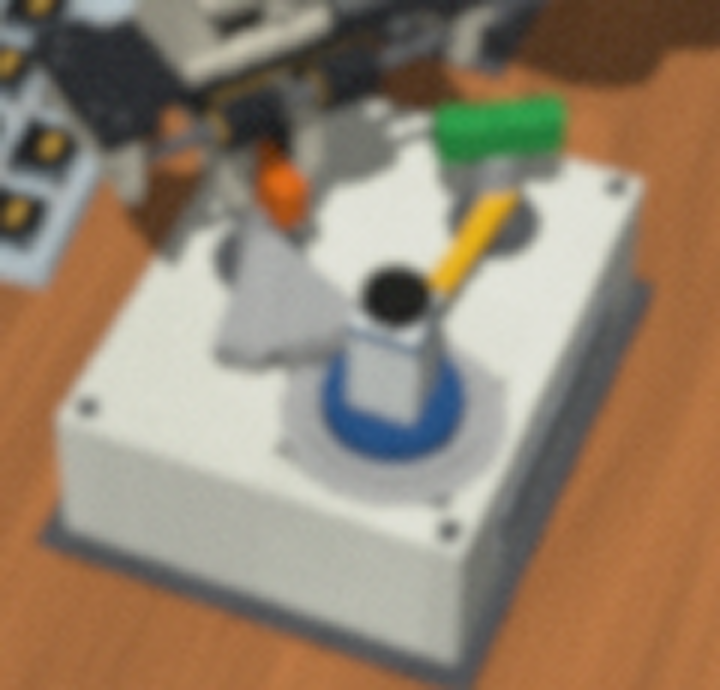

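At the stop: torque is up to 0.77 Nm and the plate is over the collar. Release and rise.

Emit:
arm_command([
  [0,0,0,-1,0],
  [0,0,0,-1,0.4],
  [0,0,0,-1,0.4],
  [-2,0,0,-1,0.4],
  [-5,0,0,-1,0.4],
  [-7,0,0,-1,0.4],
  [-7,0,0,-1,0.4],
])

```text
time: 23.0
tool_pos: [575.7, 150.3, 387.8]
tcp_rot: [-2.26, 1.545, 0.241]
contact_force: [1.0, 0.3, 0.7]
grip_width: 37.0
```

Run:
```python
from plant import bot
from h import *
o=plan(bot,[488.5,89,225],np.radians(34.4-1.5+90))
c=bot.capture('side');crop(c['frame'],295,235,415,350,6,'pics/s28.png')
```

```text
t 23.0 grip pt [579.7 151.3 228.8] tool x [ 0.025  0.006 -1.   ] yang -2.2111 F [1.  0.3 0.7] M [0.09 0.01 0.03] w 37.0 q [0.13 0.48 1.36 0.   1.28 2.34]
shift cm [ 0.11 10.45  3.59] turn deg (down tool) -69.58
```

View pics/s28.png

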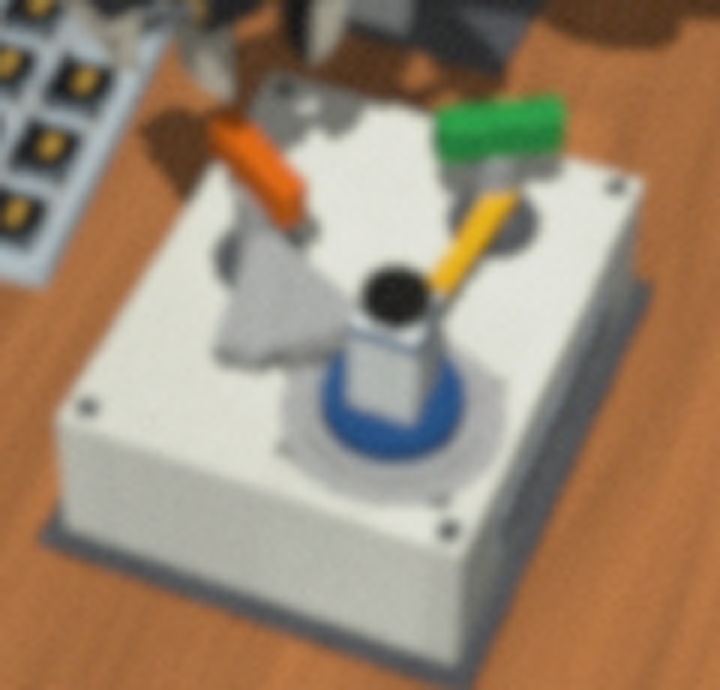

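Emit:
arm_command([
  [0,1,0.4,-7,0.5],
  [0,2,0.8,-15,0.5],
  [0,4,1.4,-23,0.5],
  [0,6,2,-31,0.5],
  [0,8,2.8,-39,0.5],
  [0,9.5,3.4,-47,0.5],
  [0,10.4,3.6,-55,0.5],
  [0,10.4,3.6,-62,0.5],
  [0,10.4,3.6,-69.5,0.5],
  [0,10.4,3.6,-69.5,0.5],
])

```text
time: 24.05
tool_pos: [484.0, 88.1, 382.0]
tcp_rot: [2.849, 1.55, 0.281]
contact_force: [-0.2, -0.5, -1.0]
grip_width: 46.3
```

Emit:
arm_command([
  [0,0,0,0,0.5],
  [0,0,0,0,0.5],
])

```text
time: 24.25
tool_pos: [483.8, 88.1, 381.3]
tcp_rot: [2.868, 1.552, 0.297]
contact_force: [-0.1, 0.7, 0.2]
grip_width: 46.2
```

Run:
```python
from plant import bot
from h import *
o=plan(bot,[488.5,89,156],np.radians(34.4-1.5+90))
c=bot.capture('wrist');cv2.imwrite('pics/w29.png',c['frame'])
T=np.linalg.inv(c['T_tool_cam'])
Rt=Rm(o['tcp_rot'])
for u in [(320,290)]: print(onz(c,u,160,o))
p=proj(c,np.array([[488.5,89,160]]),o);print(p)
```

```text
t 24.25 grip pt [486.7  88.9 222.3] tool x [ 0.018  0.006 -1.   ] yang -1.0002 F [-0.1  0.7  0.2] M [-0.05  0.03 -0.01] w 46.2 q [0.02 0.3  1.66 0.01 1.17 1.02]
shift cm [ 6.63  0.06 -0.03] turn deg (down tool) -0.21
[475.48516238  81.66665513 160.        ]
[[321.51945661 265.32803181]]
```

View pics/w29.png

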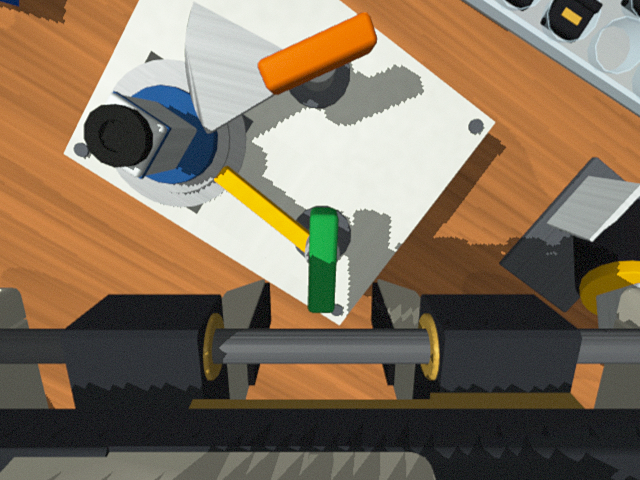

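Emit:
arm_command([
  [1.5,0.05,0,0,0.5],
  [3,0.05,0,0,0.5],
  [4.5,0.05,0,0,0.5],
  [6,0.05,0,0,0.5],
  [6.6,0.05,0,0,0.5],
  [6.6,0.05,0,0,0.5],
  [6.6,0.05,0,0,0.1],
  [6.6,0.05,0,0,0],
  [6.6,0.05,0,0,0],
  [6.6,0.05,0,0,0],
])

```text
time: 25.3
tool_pos: [485.5, 88.1, 315.9]
tcp_rot: [2.852, 1.551, 0.282]
contact_force: [0.7, -1.1, -0.4]
grip_width: 18.5
```

Run:
```python
from plant import bot
from h import *
o=plan(bot,[488.5,89,156],np.radians(34.4-1.5+90))
c=bot.capture('wrist');cv2.imwrite('pics/w30.png',c['frame'])
```

```text
t 25.3 grip pt [488.5  88.9 157. ] tool x [ 0.019  0.006 -1.   ] yang -0.9997 F [ 0.7 -1.1 -0.4] M [-0.01 -0.04  0.  ] w 18.5 q [0.02 0.37 1.75 0.01 1.   1.02]
shift cm [ 0.1  -0.01  0.  ] turn deg (down tool) -0.18
```

View pics/w30.png

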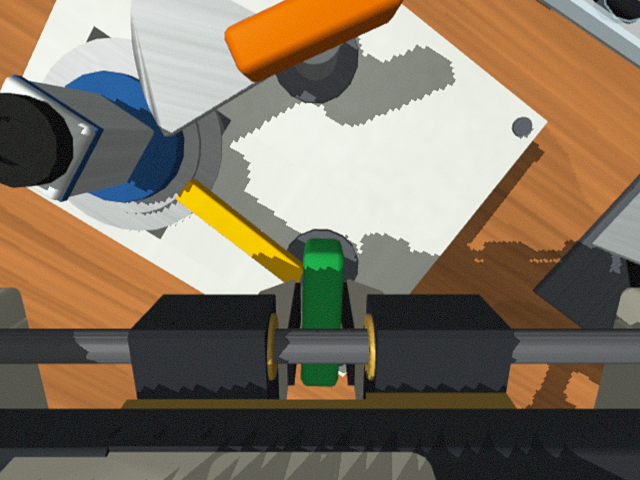

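Emit:
arm_command([
  [0,0,0,0,0],
  [0,0,0,0,0],
  [0,0,0,6,0],
  [0,0,0,12,0],
  [0,0,0,18,0],
  [0,0,0,24,0],
  [0,0,0,30,0],
  [0,0,0,36,0],
  [0,0,0,42,0],
  [0,0,0,46,0],
])

```text
time: 26.35
tool_pos: [485.5, 88.1, 315.9]
tcp_rot: [-2.644, 1.551, 0.263]
contact_force: [0.1, 1.5, -0.9]
grip_width: 15.7
```

Run:
```python
from plant import bot
from h import *
o=plan(bot,[488.5,89,156],np.radians(34.4-1.5+90-68.8))
```

```text
t 26.35 grip pt [488.6  88.9 156.9] tool x [ 0.019  0.005 -1.   ] yang -1.8057 F [ 0.1  1.5 -0.9] M [-0.32  0.06  0.1 ] w 15.7 q [0.02 0.37 1.75 0.01 1.   1.83]
shift cm [ 0.09 -0.    0.01] turn deg (down tool) 22.44
```

Emit:
arm_command([
  [0,0,0,6,0],
  [0,0,0,11,0],
  [0,0,0,16,0],
  [0,0,0,20,0],
  [0,0,0,23,0],
  [0,0,0,26,0],
  [0,0,0,26,0],
])

```text
time: 27.05
tool_pos: [485.4, 88.3, 315.9]
tcp_rot: [-2.203, 1.551, 0.251]
contact_force: [0.9, 0.8, 0.3]
grip_width: 16.4
```

Run:
```python
from plant import bot
from h import *
o=plan(bot,[488.5,89,156],np.radians(34.4-1.5+90-68.8))
c=bot.capture('wrist');cv2.imwrite('pics/w31.png',c['frame'])
```

```text
t 27.05 grip pt [488.5  89.1 157. ] tool x [ 0.019  0.005 -1.   ] yang -2.2581 F [0.9 0.8 0.3] M [0.11 0.05 0.79] w 16.4 q [0.02 0.37 1.75 0.01 1.   2.28]
shift cm [ 0.1   0.01 -0.01] turn deg (down tool) -3.48
```

View pics/w31.png

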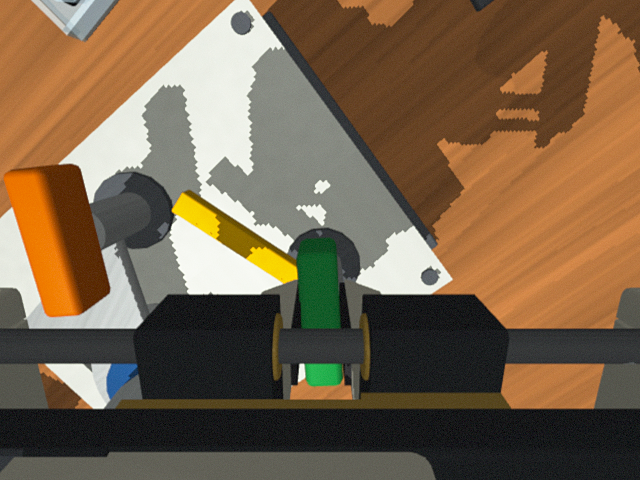

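Stop reached (0.79 Nm). Release, rise and check everything.

Emit:
arm_command([
  [0,0,0,-1,0],
  [0,0,0,-1,0.4],
  [0,0,0,-1,0.4],
  [-2,0,0,-1,0.4],
  [-5,0,0,-1,0.4],
  [-9,0,0,-1,0.5],
  [-12,5,0,-1,0.5],
  [-12,9,0,-1,0.5],
  [-12,13,0,-1,0.5],
  [-12,16,0,-1,0.5],
])

```text
time: 28.1
tool_pos: [380.1, -37.2, 433.7]
tcp_rot: [-2.248, 1.55, 0.223]
contact_force: [0.5, -0.6, 0.4]
grip_width: 46.3
```

Emit:
arm_command([
  [0,4,0,0,0.5],
  [0,8,0,0,0.5],
  [0,11,0,0,0.5],
  [0,11,0,0,0.5],
])

```text
time: 28.5
tool_pos: [310.2, -125.3, 432.0]
tcp_rot: [-2.29, 1.55, 0.176]
contact_force: [1.2, 0.1, 0.8]
grip_width: 46.2
```

Run:
```python
from plant import bot
from h import *
o=plan(bot,[488.5,89,156],0)
c=bot.capture('top');T=c;cv2.imwrite('pics/t32.png',c['frame']);crop(c['frame'],200,220,330,340,6,'pics/t32c.png')
c=bot.capture('side');cv2.imwrite('pics/s32.png',c['frame']);crop(c['frame'],295,235,415,350,6,'pics/s32c.png')
```

```text
t 28.5 grip pt [ 313.4 -124.7  273.1] tool x [ 0.02   0.004 -1.   ] yang -2.2456 F [1.2 0.1 0.8] M [0.09 0.03 0.01] w 46.2 q [-0.62 -0.05  1.92  0.02  1.26  1.62]
shift cm [ 12.13 -27.44  -0.16] turn deg (down tool) 51.34
```

View pics/t32c.png

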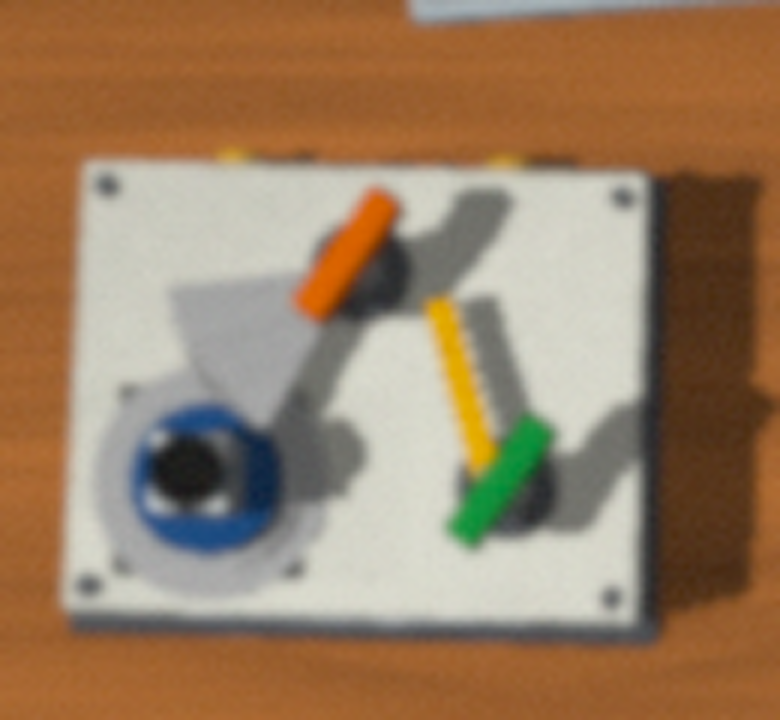

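View pics/s32c.png

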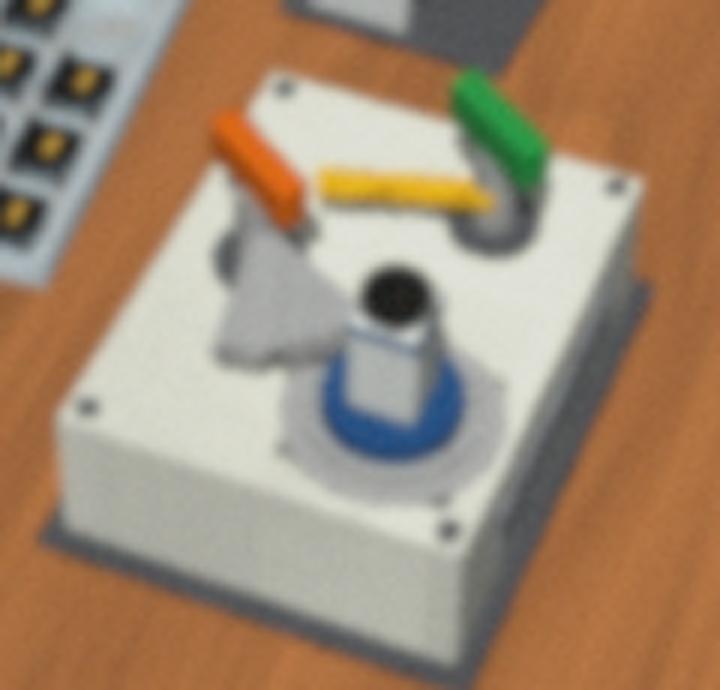

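View pics/t32.png

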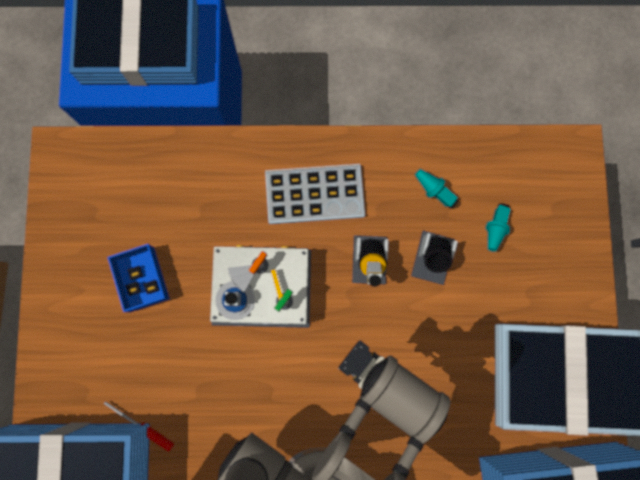

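Arrangement looks right, and the bystanders haven't moved. I'll check the two bar angles numerically.

Run:
```python
from plant import bot
from h import *
T=bot.capture('top')
def ang(im,h0,h1,cam):
    hsv=cv2.cvtColor(im,cv2.COLOR_BGR2HSV).astype(int);m=(hsv[...,0]>=h0)&(hsv[...,0]<=h1)&(hsv[...,1]>170)&(hsv[...,2]>90)
    m[:225]=0;m[335:]=0;m[:,:205]=0;m[:,320:]=0
    ys,xs=np.nonzero(m);p=np.c_[xs,ys].astype(float);w=p.mean(0);u,s,v=np.linalg.svd(p-w);d=v[0]*10
    a=onz(cam,w-d,160);b=onz(cam,w+d,160);return len(xs),onz(cam,w,155).round(1),np.degrees(np.arctan2(*(b-a)[[1,0]]))%180
for nm,im in(('start',cv2.imread('pics/top0.png')),('now',T['frame'])):
    print(nm,'orange',ang(im,4,13,T),'green',ang(im,50,75,T))
print('expect orange start',(np.degrees(3.767)-1.7)%180,'end',(np.degrees(2.567)-1.7)%180,'green',34.4-1.7,'->',(np.degrees(-.6)-1.7)%180)
```

```text
start orange (2245, array([572.2, 152.1, 155. ]), np.float64(173.8908437444494)) green (98, array([487.2,  87. , 155. ]), np.float64(30.965680678391777))
now orange (2243, array([575.3, 152.2, 155. ]), np.float64(169.96456427281137)) green (100, array([487.7,  86.9, 155. ]), np.float64(144.01871381004267))
expect orange start 34.133201425781124 end 145.37826601008234 green 32.699999999999996 -> 143.9225322921506
```

Run:
```python
from plant import bot
from h import *
T=bot.capture('top')
for nm,im in(('start',cv2.imread('pics/top0.png')),('now',T['frame'])):
    hsv=cv2.cvtColor(im,cv2.COLOR_BGR2HSV).astype(int);m=np.zeros(im.shape[:2],bool);m[249:276,245:272]=True
    m&=(hsv[...,0]<=14)&(hsv[...,1]>150)&(hsv[...,2]>110)
    ys,xs=np.nonzero(m);p=np.c_[xs,ys].astype(float);w=p.mean(0);d=np.linalg.svd(p-w)[2][0]*10
    a=onz(T,w-d,160);b=onz(T,w+d,160);print(nm,len(xs),onz(T,w,155).round(1),np.degrees(np.arctan2(*(b-a)[[1,0]]))%180)
```

```text
start 141 [577.7 148.8 155. ] 35.35146847446197
now 143 [578.2 150.3 155. ] 145.81473787787507
```

Run:
```python
from plant import bot
print(bot.get_obs()['time'],bot.close_job())
```

```text
the job is handed in; nothing more can be done
28.7 None
```

The job is done and handed in at 28.7 s, with both handles at their stops and the gripper clear of everything.

**Head:** I gripped the blue-collared head across its level flats and drew it 35 mm along its axis. I then pivoted it upright in the jaws against the cup's far lip, because the tool itself cannot tilt. I lowered it into the socket and held it under about 33 N until it was home; it was centred to about 0.2 mm. I relaxed the load before opening the jaws.

**Keeper, then selector:** I turned the orange keeper clockwise to its stop, where the torque rose to 0.77 Nm, and then the green selector to its stop at 0.79 Nm.

**Last checks**
- **Handle angles:** seen from above, the orange bar stood at 145.8° against 145.4° expected at full turn. The green bar stood at 144.0° against 143.9°.
- **Head:** it stands upright, with the keeper plate over its collar.
- **Bystanders:** the yellow-collared head, tray, bin and turquoise look-alikes showed no visible movement.

**What disagreed**
- My first jaw position was about 5 mm off to the side, from pairing a picture with the wrong pose. I corrected it before gripping.
- My first grip on the keeper caught the post under the bar (20 mm wide instead of 16), so I regripped higher.
- My first colour-based check of the orange bar picked up the wood of the table, so I repeated it over a smaller area.
- That the collar is fully down rests on its centring and the firm contact, because the images show its height only weakly.

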